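Set out the gauge plates for the caliper check

ROBOT

A 7-joint arm with a two-finger parallel gripper is mounted at the origin on the work surface. World frame = base frame: x ahead of the robot, y to its left, z up, the work surface at z = 0. Lengths are in m, angles in rad, forces in N, time in s.
With the tool pointing down it reaches from about 0.4 to 0.85 m from the base axis. Payload 10.4 kg.
Tool frame: the origin (TCP) lies at the very end of the fingers, on their centre line; the grasp point (between the pads) lies 19 mm behind it; x points along the fingers, z is the direction in which the jaws open and shut, and the axes are right-handed (so a half turn about x gives the same grasp; the last joint's range is limited). The gripper opens to 85 mm and grips with 20 to 120 N. Pads are 22 mm wide; open, the fingers measure 114 mm over their backs; the gripper's body (76 mm by 85 mm) begins 54 mm behind the grasp point. The pads swing forward as they close: fully open they stand 13 mm farther back than shut.
Start: joints at [-1.134, 0.332, -0.065, 1.46, 0.022, 1.35, -0.088], TCP at [0.277, 0.56, 0.231] pointing down, gripper open.
Joint ranges: [-2.6, 2.6], [-0.5, 2.12], [-1.47, 1.34], [0.16, 2.42], [-1.27, 4.41], [0.06, 2.06], [-2.6, 2.6]. Speed limits (rad/s): [2.22, 2.22, 2.79, 2.79, 3.14, 3.14, 3.14].

INTERFACE

Orientations are given as a unit quaternion [x, y, z, w].
In Python, from workcell import readout, camera, manip gives the robot as it stands.
- The arm moves only by the shell command python3 -m inch 'ROWS' [FORCE]. ROWS is JSON, a list of rows, each a list of 3 entries, a list of its own where there are three numbers: the turn, a rotation vector about the tool's x, y, z in degrees, then the shift along the tool's x, y, z in mm, then the closure, from 0 (fully open) to 1 (shut). In form: [[[wx, wy, wz], [dx, dy, dz], hand], ...]. A call has 1 to 10 rows; each row is the pose to reach, as a shift and turn from the pose measured when the call began, along the tool's axes at that moment; what a row does not reach only later rows make up. A row lasts 1/8 s, in which the tool goes at most 62.5 mm and 10.7 degrees, less where a joint would pass 70% of its speed; a pose out of reach is approached as far as the arm can. A call with a gripper value outside its range is refused whole. The fingers move at their own pace and stop on an object; FORCE is the grip in N (left out, the last holds). Time passes only in rows, so rows that repeat a pose let the fingers close. It gives the time, the measured TCP pose, the force and the opening at its end, in the units of the state.
- readout.get_obs(): the state, without advancing time (a new reading comes with each control period).
- camera(name): name is "scene" or "top"; returns a dict with "pixels" (400x640x3 uint8, red, green, blue), "range_z" (400x640 float32, m along the optical axis (not along the pixel's ray), 0 where there is no reading), "intrinsics" (3x3 intrinsics, pixels), "extrinsics" (4x4, takes a point from world to camera coordinates). Camera axes: x right, y down, z forward; pixel columns grow to the right and rows downward; lengths in m; the calibration is good to about 2 mm. A picture is of the moment at which its call begins.
- manip.hand_in(): hands the job in, once; it reports no verdict.
The state is a dict: "clock": time; "joint_pos": joint angles; "joint_velocities": joint speeds; "tau": joint torques, N m; "position": TCP position; "ee_rot": TCP orientation; "ft_force": force on the tool from outside, world axes, zero at the start; "torque": the same for the moment, N m; "grip_width": opening from 0.0 (shut) to 1.0 (fully open).
Only numpy, scipy, OpenCV 4.12 (cv2) and the standard library are available. Lean on these libraries where they do the work, as an engineer would, in place of code of your own. Each camera call takes 0.05 s, during which the arm holds its last target.

TASK

Lift the lid of the wooden gauge case by its brass bar until it rests back on its stop, then take out every steel gauge plate in it and lay each one flat, flush and square on the copper rivet block of the same outline. When all are set, lower the lid gently until the empty case is fully shut, and leave the other things on the table where they are.

Things in the scene. Friction and masses are not known exactly. Their poses are not given: they have to be found in the camera images.
- case: Wooden gauge case, fixed, 190 (x) x 240 (y) x 56 mm high, walls and floor 6 mm; origin at the centre of its underside. The lid's hinge runs along its y on the +x (far) rim; the gauge plates lie inside on its floor, each with its grip rib roughly along the case's x.
- lid (a joint): Case lid angle in rad: 0 shut, 1.85 leaning back on its stop, past upright. It falls by its own weight (0.35 kg) towards shut below about 1.5 and towards the stop above about 1.65.
- lid_hinge (a point): Point on the hinge axis, middle of the case's far rim, 56 mm above the table. The lid is a 190 x 240 x 10 mm board running from here to the near rim, its underside level with this point when shut.
- lid_bar (a point): Middle of the lid's brass bar handle: round bar, 10 mm diameter, 110 mm long parallel to the hinge, posts at 50 mm either side of the middle; with the lid shut it is 172 mm nearer than the hinge and 47 mm above it, its axis 37 mm above the lid's top. Free space under it is 32 mm.
- plate_bigsq: Steel gauge plate, large square, 60 x 60 mm, 10 mm thick, with an upright grip rib in the middle of its top: 32 mm long along x, 12 mm thick along y, from 10 to 36 mm above the underside. Origin at the centre of the underside. May be absent.
- plate_smallsq: Steel gauge plate, small square, 42 x 42 mm, 10 mm thick, with an upright grip rib in the middle of its top: 32 mm long along x, 12 mm thick along y, from 10 to 36 mm above the underside. Origin at the centre of the underside. May be absent.
- plate_oblong: Steel gauge plate, oblong, 44 mm (x) by 76 mm (y), 10 mm thick, with an upright grip rib in the middle of its top: 32 mm long along x, 12 mm thick along y, from 10 to 36 mm above the underside. Origin at the centre of the underside. May be absent.
- plate_round: Steel gauge plate, round, 56 mm diameter, 10 mm thick, with an upright grip rib in the middle of its top: 32 mm long along x, 12 mm thick along y, from 10 to 36 mm above the underside. Origin at the centre of the underside. May be absent.
- block_bigsq: Copper rivet block, large square, 60 x 60 mm, 12 mm high, flat top, standing loose on the table, 280 to 500 g. Origin at the centre of its underside. Same outline as the large square plate.
- block_smallsq: Copper rivet block, small square, 42 x 42 mm, 12 mm high, flat top, standing loose on the table, 280 to 500 g. Origin at the centre of its underside. Same outline as the small square plate.
- block_oblong: Copper rivet block, oblong, 44 mm (x) by 76 mm (y), 12 mm high, flat top, standing loose on the table, 280 to 500 g. Origin at the centre of its underside. Same outline as the oblong plate.
- block_round: Copper rivet block, round, 56 mm diameter, 12 mm high, flat top, standing loose on the table, 280 to 500 g. Origin at the centre of its underside. Same outline as the round plate.
- caliper: Steel caliper lying flat, a bystander, about 170 mm long. Origin at its underside.
- descender: Green aluminium figure-of-eight descender lying flat, a bystander, about 140 mm long. Origin at its underside.
- mug: White mug, a bystander. Origin at its underside.
- oil: Amber oil bottle, a bystander, 130 mm high. Origin at its underside.
- tin: Small aluminium tin, a bystander, 60 mm high. Origin at its underside.
Things that resemble listed ones, but are neither listed nor needed, are in the scene too. Leave any black or green look-alike of the block_oblong alone.

How it is judged:
By the outcome, as a careful person would: the job done as asked, in the order asked, and still so for the second after the job is handed in, with the robot touching nothing.
Of plate_bigsq, plate_smallsq, plate_oblong, plate_round only 2 to 4 are there at a start; the rules pass over those that are not, and their reading is None.
At some moment in a run one of block_bigsq, block_smallsq, block_oblong, block_round may be knocked a few centimetres aside while the robot is not near it.
It also fails if it takes over 210 s, if anything falls off the work surface, if the arm or the gripper's body presses on something with over 40 N, if the wrist force passes 120 N, or if a joint passes its speed limit or range.

## Working session

There is one attempt and no reset: what is moved stays moved. The work goes in short steps, Python scripts to look and compute and a shell command to move; the robot and the scene stay as the last step left them, time stands still between calls to the robot, and variables do not carry over. Pictures are saved under pics/ and viewed, and the job is handed in when it is done.

```bash
ls; mkdir -p pics; python3 - <<'E'
from workcell import readout, camera, manip
import cv2,numpy as np
o=readout.get_obs()
print({k:np.round(v,3).tolist() for k,v in o.items()})
for n in("scene","top"):
    c=camera(n); np.savez(f'pics/{n}0.npz',**c); cv2.imwrite(f'pics/{n}0.png',c['pixels'][...,::-1]); print(n,c['intrinsics'].tolist(),np.round(c['extrinsics'],4).tolist())
E
```

```text
pics
{'clock': 0.0, 'joint_pos': [-1.134, 0.333, -0.065, 1.461, 0.022, 1.35, -0.088], 'joint_velocities': [0.001, 0.002, 0.001, -0.002, -0.0, 0.0, 0.0], 'tau': [-0.0, -62.545, 0.049, -39.16, 0.016, 0.01, 0.0], 'position': [0.277, 0.56, 0.231], 'ee_rot': [-0.373, 0.601, 0.373, 0.6], 'ft_force': [0.158, -0.208, 0.213], 'torque': [0.012, -0.038, 0.011], 'grip_width': 0.999}
scene [[493.00870965464736, 0.0, 321.94857591237405], [0.0, 493.00870965464736, 189.51548703085103], [0.0, 0.0, 1.0]] [[0.8696, 0.4937, -0.009, -0.457], [0.4138, -0.7385, -0.5324, -0.1589], [-0.2695, 0.4593, -0.8464, 1.8678], [0.0, 0.0, 0.0, 1.0]]
top [[374.4015196220947, 0.0, 319.8727447189268], [0.0, 374.4015196220947, 197.63237422054024], [0.0, 0.0, 1.0]] [[-0.0257, -0.9997, -0.0024, 0.0063], [-0.9803, 0.0256, -0.1961, 0.503], [0.1961, -0.0027, -0.9806, 1.1758], [0.0, 0.0, 0.0, 1.0]]
```

View pics/scene0.png

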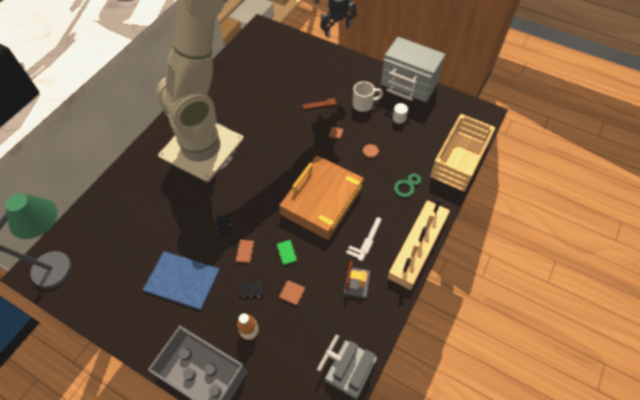

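View pics/top0.png

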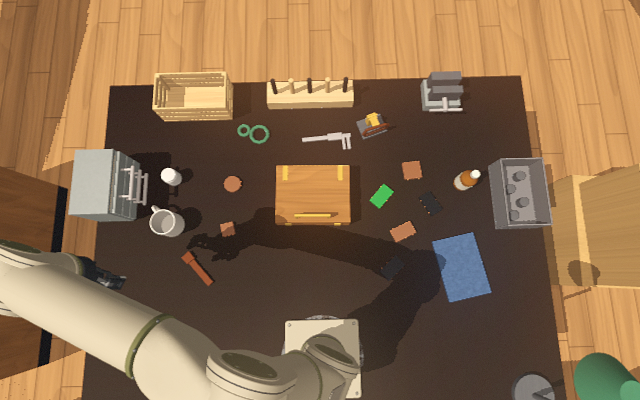

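```bash
cat > h.py <<'E'
import numpy as np,cv2
from scipy.spatial.transform import Rotation as R
def load(n,f): return dict(np.load(f'pics/{n}{f}.npz'))
def snap(n,f):
    from workcell import camera
    c=camera(n); np.savez(f'pics/{n}{f}.npz',**c); return c
def proj(c,P):
    P=np.atleast_2d(P); E=c['extrinsics']; q=P@E[:3,:3].T+E[:3,3]; u=q@c['intrinsics'].T; return u[:,:2]/u[:,2:]
def unproj(c,u,v,z=None):
    K=c['intrinsics'];E=c['extrinsics']; r=np.array([(u-K[0,2])/K[0,0],(v-K[1,2])/K[1,1],1.0])
    o=-E[:3,:3].T@E[:3,3]; d=E[:3,:3].T@r
    if z is None: return o+d*c['range_z'][int(round(v)),int(round(u))]
    return o+d*(z-o[2])/d[2]
def crop(c,u0,u1,v0,v1,s,fn):
    im=cv2.resize(c['pixels'][v0:v1,u0:u1],None,fx=s,fy=s,interpolation=cv2.INTER_CUBIC); cv2.imwrite('pics/'+fn,im[...,::-1])
E
python3 - <<'E'
from h import *
t=load('top',0);s=load('scene',0)
crop(t,200,460,130,290,3,'a1.png')
crop(s,190,420,90,310,2.7,'a2.png') if 0 else crop(s,190,430,90,310,2.7,'a2.png') if 0 else None
im=cv2.resize(s['pixels'][90:310,200:420],None,fx=2.7,fy=2.7,interpolation=cv2.INTER_CUBIC);cv2.imwrite('pics/a2.png',im[...,::-1])
for n,(u,v) in dict(case=(313,190),round=(233,184),small=(228,229),big=(412,170),obl=(402,231),green=(381,196),bk1=(430,203),bk2=(390,268)).items(): print(n,np.round(unproj(t,u,v),3))
E
```

```text
case [0.526 0.015 0.065]
round [0.565 0.287 0.013]
small [0.412 0.301 0.011]
big [ 0.599 -0.325  0.012]
obl [ 0.391 -0.276  0.011]
green [ 0.511 -0.214  0.009]
bk1 [ 0.483 -0.377  0.011]
bk2 [ 0.271 -0.229  0.011]
```

View pics/a1.png

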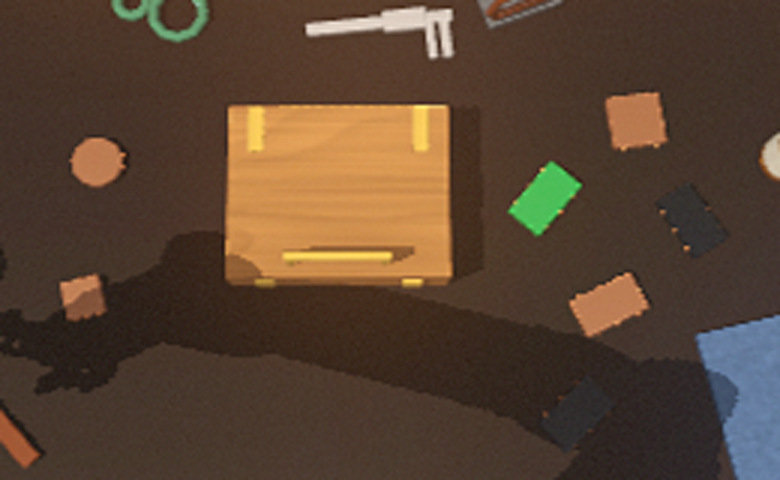

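View pics/a2.png

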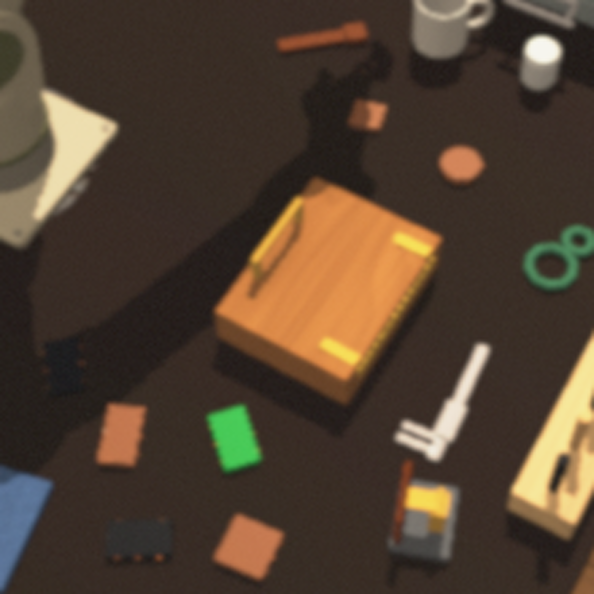

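```bash
cat >> h.py <<'E'
from scipy.optimize import minimize
def prism(n,g=0):
    if n=='round': a=np.linspace(0,2*np.pi,40,endpoint=False); return np.c_[np.cos(a),np.sin(a)]*.028
    w,h={'bigsq':(60,60),'smallsq':(42,42),'oblong':(44,76),'case':(190,240)}[n]
    return np.array([[-w,-h],[w,-h],[w,h],[-w,h]])/2000.
def hull(c,n,p,z0,z1):
    x,y,a=p; o=prism(n); r=np.array([[np.cos(a),-np.sin(a)],[np.sin(a),np.cos(a)]]); xy=o@r.T+[x,y]
    P=np.r_[np.c_[xy,np.full(len(xy),z0)],np.c_[xy,np.full(len(xy),z1)]]
    return cv2.convexHull(proj(c,P).astype(np.float32))[:,0]
def fit(cs,masks,n,p0,z0,z1,blur=0.6):
    S=8
    rois=[]
    for c,m in zip(cs,masks):
        h=hull(c,n,p0,z0,z1); lo=np.floor(h.min(0)).astype(int)-8; hi=np.ceil(h.max(0)).astype(int)+9
        lo=np.maximum(lo,0); rois.append((lo,hi,m[lo[1]:hi[1],lo[0]:hi[0]].astype(float)))
    def cost(p):
        p=np.array(p)*[1,1,10]; e=0
        for c,(lo,hi,m) in zip(cs,rois):
            h=(hull(c,n,p,z0,z1)-lo+0.5)*S-0.5
            im=np.zeros(((hi[1]-lo[1])*S,(hi[0]-lo[0])*S),np.uint8); cv2.fillConvexPoly(im,np.round(h*16).astype(np.int32),255,shift=4)
            r=cv2.resize(im,(hi[0]-lo[0],hi[1]-lo[1]),interpolation=cv2.INTER_AREA)/255.
            r=cv2.GaussianBlur(r,(0,0),blur)
            e+=((r-m)**2).sum()
        return e
    q=np.array(p0)*[1,1,.1]
    r=minimize(cost,q,method='Nelder-Mead',options=dict(initial_simplex=[q,q+[.006,0,0],q+[0,.006,0],q+[0,0,.012]],xatol=1e-5,fatol=1e-3,maxiter=300))
    return r.x*[1,1,10],r.fun
def copper(c):
    p=c['pixels'].astype(float); m=(p[...,0]-p[...,2]); return m
def soft(m,roi_c,thr_bg,thr_fg): return np.clip((m-thr_bg)/(thr_fg-thr_bg),0,1)
def blockmask(c,n,p,z0,z1):
    # chroma R-B normalised between local background and interior
    m=copper(c); h=hull(c,n,p,z0,z1); inn=np.zeros(m.shape,np.uint8); cv2.fillConvexPoly(inn,h.astype(np.int32),1)
    i=cv2.erode(inn,np.ones((5,5))); o=cv2.dilate(inn,np.ones((13,13)))-cv2.dilate(inn,np.ones((9,9)))
    fg=np.median(m[i>0]);bg=np.median(m[o>0]); return np.clip((m-bg)/(fg-bg),0,1)
E
python3 - <<'E'
from h import *
t=load('top',0);s=load('scene',0)
G=dict(round=(.565,.287,0),smallsq=(.412,.301,0.15),bigsq=(.599,-.325,.08),oblong=(.391,-.276,.3))
for n,p in G.items():
    out=[]
    for cs in ([t],[s],[t,s]):
        q=p
        for _ in range(2):
            q,f=fit(cs,[blockmask(c,n,q,0,.012) for c in cs],n,q,0,.012)
        out.append((np.round(q*[1000,1000,57.3],1).tolist(),round(f,1)))
    print(n,out)
for cs in ([t],[s]):
    q=(.52,.013,-.02)
    for _ in range(2): q,f=fit(cs,[blockmask(c,'case',q,0,.066) for c in cs],'case',q,0,.066)
    print('case',np.round(q*[1000,1000,57.3],1),f)
for c in (t,s): print(-c['extrinsics'][:3,:3].T@c['extrinsics'][:3,3])
m=copper(t)
# bar
for u,v in ((296,215.5),(313,215),(329,215)): print(np.round(unproj(t,u,v,.108),3))
print([np.round(unproj(t,u,v,.066),3).tolist() for u,v in ((276,165),(350,165),(350,222.5),(275,222.5))])
E
```

```text
round [([568.8, 292.5, 1.7], np.float64(5.4)), ([565.3, 297.3, -3.6], np.float64(4.0)), ([568.0, 293.4, 6.7], np.float64(17.7))]
smallsq [([414.4, 305.5, 13.5], np.float64(6.7)), ([413.5, 311.1, 13.8], np.float64(8.0)), ([414.2, 306.6, 12.1], np.float64(22.5))]
bigsq [([601.2, -324.6, 5.0], np.float64(4.4)), ([598.5, -321.3, 5.8], np.float64(3.4)), ([600.0, -322.9, 5.3], np.float64(18.6))]
oblong [([390.9, -278.8, 24.0], np.float64(8.9)), ([387.4, -275.5, 23.4], np.float64(3.8)), ([389.5, -277.6, 24.2], np.float64(23.3))]
case [517.1  17.3  -1.4] 69.30441720287274
case [510.2  23.3  -1. ] 262.322609778211
[ 0.26271642 -0.00343351  1.2515994 ]
[ 0.96650712 -0.74953377  1.49225359]
[0.437 0.069 0.108]
[0.437 0.016 0.108]
[ 0.436 -0.033  0.108]
[[0.613, 0.135, 0.066], [0.607, -0.108, 0.066], [0.416, -0.101, 0.066], [0.423, 0.138, 0.066]]
```

```bash
cat >> h.py <<'E'
def go(x,y,z,yaw,pitch=0):
    """target: tool down, jaw (tool z) axis along world yaw deg; prints both half turns. units m,deg"""
    from workcell import readout
    o=readout.get_obs(); p=np.array(o['position']); Rc=R.from_quat(o['ee_rot'])
    print('t',round(o['clock'],2),'pos',np.round(p,4),'jaw yaw',np.round(np.degrees(np.arctan2(*Rc.as_matrix()[[1,0],2])),2),'xaxis',np.round(Rc.as_matrix()[:,0],3),'q',np.round(o['joint_pos'],2),'g',round(o['grip_width'],3),'F',np.round(o['ft_force'],1))
    for yw in (yaw,yaw+180):
        a=np.radians(yw); tz=np.array([np.cos(a),np.sin(a),0]); tx=np.array([0,0,-1.]); M=np.c_[tx,np.cross(tz,tx),tz]
        rv=(Rc.inv()*R.from_matrix(M)).as_rotvec(degrees=True)
        d=Rc.inv().apply(np.array([x,y,z])-p)*1000
        print(' jaw',yw,'turn',np.round(rv,1).tolist(),'shift',np.round(d,1).tolist())
E
python3 -c "
from h import *
go(.438,.018,.2,-1.4)"
```

```text
t 0.1 pos [0.2772 0.5598 0.2306] jaw yaw 63.66 xaxis [-0.001 -0.001 -1.   ] q [-1.13  0.33 -0.06  1.46  0.02  1.35 -0.09] g 1.0 F [-0.  -0.  -1.3]
 jaw -1.4 turn [65.1, -0.1, 0.0] shift [31.1, -384.5, -414.2]
 jaw 178.6 turn [-114.9, -0.0, -0.1] shift [31.1, -384.5, -414.2]
```

```bash
python3 -m inch '[[[8,0,0],[4,-48,-52],0],[[16,0,0],[8,-96,-104],0],[[24,0,0],[12,-144,-155],0],[[32,0,0],[16,-192,-207],0],[[40,0,0],[20,-240,-259],0],[[48,0,0],[24,-288,-310],0],[[56,0,0],[28,-336,-362],0],[[65,0,0],[31,-384,-414],0],[[65,0,0],[31,-384,-414],0],[[65,0,0],[31,-384,-414],0]]' 30; python3 -c "
from h import *
go(.438,.018,.084,-1.4)"
```

```text
clock: 1.35
position: [0.4379, 0.014, 0.2]
ee_rot: [0.01, 0.707, -0.011, 0.707]
ft_force: [-0.0, 1.5, -0.3]
grip_width: 1.001
t 1.35 pos [0.4379 0.014  0.2   ] jaw yaw -1.75 xaxis [-0.001 -0.002 -1.   ] q [-0.61 -0.09  0.45  1.99  0.04  1.24 -0.2 ] g 1.001 F [-0.   1.5 -0.3]
 jaw -1.4 turn [-0.4, -0.0, 0.1] shift [116.0, 4.2, 0.0]
 jaw 178.6 turn [179.6, 0.1, 0.1] shift [116.0, 4.2, 0.0]
```

```bash
python3 -m inch '[[[0,0,0],[50,4,0],0],[[0,0,0],[90,4,0],0],[[0,0,0],[116,4,0],0],[[0,0,0],[116,4,0],0.3],[[0,0,0],[116,4,0],1],[[0,0,0],[116,4,0],1],[[0,0,0],[116,4,0],1],[[0,0,0],[116,4,0],1],[[0,0,0],[116,4,0],1],[[0,0,0],[116,4,0],1]]' 25; python3 - <<'E'
from h import *
go(.438,.018,.084,-1.4)
c=snap('top',1);crop(c,220,410,140,270,4,'b1.png')
E
```

```text
clock: 2.6
position: [0.4381, 0.018, 0.0847]
ee_rot: [0.01, 0.707, -0.011, 0.707]
ft_force: [-2.9, -0.6, 8.0]
grip_width: 0.108
t 2.6 pos [0.4381 0.018  0.0847] jaw yaw -1.75 xaxis [-0.    -0.001 -1.   ] q [-0.6   0.06  0.47  2.12 -0.03  0.97 -0.14] g 0.108 F [-2.9 -0.6  8. ]
 jaw -1.4 turn [-0.3, -0.0, 0.1] shift [0.7, 0.0, -0.1]
 jaw 178.6 turn [179.7, 0.1, 0.0] shift [0.7, 0.0, -0.1]
```

View pics/b1.png

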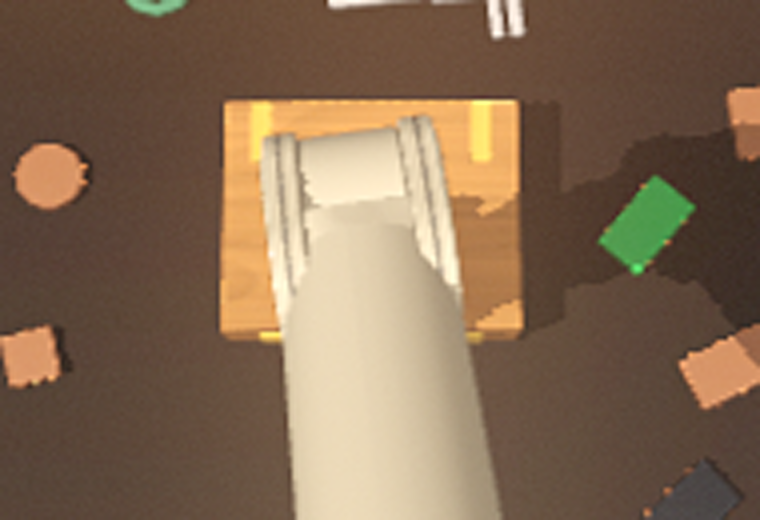

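```bash
python3 - <<'E'
import numpy as np
for t in range(0,111,5):
    a=np.radians(15.28+t); print(t, round(178.3*(np.cos(np.radians(15.28))-np.cos(a)),0), round(178.3*(np.sin(a)-np.sin(np.radians(15.28))),0))
E
```

```text
0 0.0 0.0
5 5.0 15.0
10 11.0 29.0
15 18.0 43.0
20 26.0 56.0
25 36.0 68.0
30 47.0 80.0
35 58.0 90.0
40 70.0 100.0
45 84.0 108.0
50 97.0 115.0
55 112.0 121.0
60 127.0 125.0
65 142.0 129.0
70 157.0 131.0
75 173.0 131.0
80 188.0 131.0
85 204.0 128.0
90 219.0 125.0
95 234.0 120.0
100 248.0 114.0
105 262.0 107.0
110 275.0 99.0
```

```bash
python3 -m inch '[[[0,0,0],[-7,0,2],1],[[0,0,0],[-15,0,5],1],[[0,0,0],[-29,0,11],1],[[0,0,0],[-43,0,18],1],[[0,0,0],[-56,0,26],1],[[0,0,0],[-68,0,36],1],[[0,0,0],[-80,0,47],1],[[0,0,0],[-90,0,58],1],[[0,0,0],[-100,0,70],1],[[0,0,0],[-100,0,70],1]]'; python3 -c "
from h import *
go(.438+.070,.0163,.1847,-1.75)"
```

```text
clock: 3.9
position: [0.5093, 0.0162, 0.1871]
ee_rot: [0.011, 0.707, -0.011, 0.707]
ft_force: [-11.8, 1.5, 12.7]
grip_width: 0.104
t 3.9 pos [0.5093 0.0162 0.1871] jaw yaw -1.74 xaxis [ 0.001 -0.    -1.   ] q [-0.58  0.1   0.5   1.85 -0.05  1.2  -0.1 ] g 0.104 F [-11.8   1.5  12.7]
 jaw -1.75 turn [0.0, 0.0, 0.0] shift [2.4, 0.1, -1.3]
 jaw 178.25 turn [-180.0, -0.0, 0.1] shift [2.4, 0.1, -1.3]
```

```bash
python3 -m inch '[[[0,0,0],[-8,0,14],1],[[0,0,0],[-15,0,27],1],[[0,0,0],[-21,0,42],1],[[0,0,0],[-25,0,57],1],[[0,0,0],[-29,0,72],1],[[0,0,0],[-31,0,87],1],[[0,0,0],[-32,0,103],1],[[0,0,0],[-31,0,118],1],[[0,0,0],[-31,0,118],1]]'; python3 -c "
from h import *
go(.438+.248,.010,.0847+.114,-1.75)"
```

```text
clock: 5.03
position: [0.6289, 0.0132, 0.2194]
ee_rot: [0.011, 0.706, -0.01, 0.708]
ft_force: [0.4, 2.8, 4.9]
grip_width: 0.106
t 5.03 pos [0.6289 0.0132 0.2194] jaw yaw -1.7 xaxis [ 0.004 -0.    -1.   ] q [-0.49  0.37  0.52  1.5  -0.18  1.32  0.01] g 0.106 F [0.4 2.8 4.9]
 jaw -1.75 turn [0.0, 0.2, -0.0] shift [21.0, -1.5, 57.1]
 jaw 178.25 turn [-180.0, 0.0, 0.3] shift [21.0, -1.5, 57.1]
```

```bash
python3 -m inch '[[[0,0,0],[1,0,8],1],[[0,0,0],[3,0,16],1],[[0,0,0],[6,0,31],1],[[0,0,0],[11,0,46],1],[[0,0,0],[17,0,60],1],[[0,0,0],[20,0,67],1],[[0,0,0],[22,0,71],1],[[0,0,0],[22,0,71],1]]'; python3 -c "
from h import *
go(.438+.262,.0132,.0847+.107,-1.75)"
```

```text
clock: 6.02
position: [0.6996, 0.0114, 0.1971]
ee_rot: [0.01, 0.706, -0.01, 0.708]
ft_force: [-1.7, 5.0, -2.3]
grip_width: 0.101
t 6.03 pos [0.6996 0.0114 0.1971] jaw yaw -1.68 xaxis [ 0.002  0.    -1.   ] q [-0.41  0.55  0.5   1.31 -0.26  1.35  0.05] g 0.101 F [-1.7  5.  -2.3]
 jaw -1.75 turn [0.1, 0.1, -0.0] shift [5.4, 1.8, 0.3]
 jaw 178.25 turn [-179.9, 0.0, 0.2] shift [5.4, 1.8, 0.3]
```

```bash
python3 -m inch '[[[0,0,0],[2,0,3],1],[[0,0,0],[3,0,6],1],[[0,0,0],[3,0,7],1],[[0,0,0],[3,0,7],0.7],[[0,0,0],[3,0,7],0.7],[[0,0,0],[3,0,7],0.7],[[0,0,0],[-10,0,7],0.7],[[0,0,0],[-40,0,7],0.7],[[0,0,0],[-90,0,7],0.7],[[0,0,0],[-90,0,7],0.7]]'; python3 - <<'E'
from h import *
go(.45,.0132,.35,0)
E
```

```text
clock: 7.28
position: [0.7081, 0.0105, 0.293]
ee_rot: [0.011, 0.703, -0.01, 0.711]
ft_force: [0.4, -0.9, 0.5]
grip_width: 0.299
t 7.28 pos [0.7081 0.0105 0.293 ] jaw yaw -1.7 xaxis [ 0.011  0.    -1.   ] q [-0.4   0.53  0.52  1.13 -0.25  1.53  0.04] g 0.299 F [ 0.4 -0.9  0.5]
 jaw 0 turn [-1.7, 0.6, -0.0] shift [-59.8, -5.0, -257.4]
 jaw 180 turn [178.3, -0.0, -1.0] shift [-59.8, -5.0, -257.4]
```

```bash
python3 -c "
from h import *
go(.42,-.36,.33,88)"
```

```text
t 7.28 pos [0.7081 0.0105 0.293 ] jaw yaw -1.7 xaxis [ 0.011  0.    -1.   ] q [-0.4   0.53  0.52  1.13 -0.25  1.53  0.04] g 0.299 F [ 0.4 -0.9  0.5]
 jaw 88 turn [-89.7, 0.5, 0.5] shift [-40.2, -378.9, -276.6]
 jaw 268 turn [90.3, 0.5, -0.5] shift [-40.2, -378.9, -276.6]
```

```bash
python3 -m inch '[[[-9,0,0],[-20,-38,-28],0.7],[[-18,0,0],[-40,-76,-55],0.7],[[-27,0,0],[-40,-114,-83],0.7],[[-36,0,0],[-40,-152,-110],0.7],[[-45,0,0],[-40,-190,-138],0.7],[[-54,0,0],[-40,-228,-166],0.7],[[-63,0,0],[-40,-266,-194],0.7],[[-72,0,0],[-40,-304,-221],0.7],[[-81,0,0],[-40,-342,-249],0.7],[[-90,0,0],[-40,-379,-277],0.7]]'; python3 - <<'E'
from h import *
for n in('top','scene'):
    c=snap(n,2); cv2.imwrite(f'pics/{n}2.png',c['pixels'][...,::-1])
t=load('top',2);crop(t,210,410,110,250,4,'c1.png')
s=load('scene',2);crop(s,260,400,130,250,5,'c2.png')
go(.42,-.36,.33,88)
E
```

```text
clock: 8.52
position: [0.4183, -0.3613, 0.33]
ee_rot: [-0.497, 0.503, 0.491, 0.509]
ft_force: [-0.1, -0.9, 0.5]
grip_width: 0.299
t 8.62 pos [ 0.4151 -0.3649  0.3304] jaw yaw 88.12 xaxis [ 0.011 -0.002 -1.   ] q [ 0.13  0.13  0.58  1.53 -0.08  1.5   2.24] g 0.301 F [ 0.5 -0.1 -0.1]
 jaw 88 turn [0.1, -0.1, 0.6] shift [0.5, -4.8, 5.1]
 jaw 268 turn [-179.9, -1.0, -0.1] shift [0.5, -4.8, 5.1]
```

View pics/c1.png

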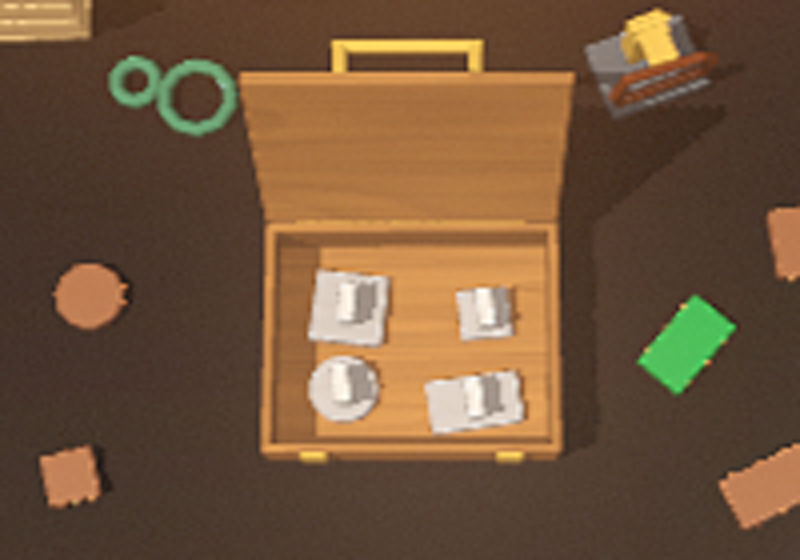

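View pics/c2.png

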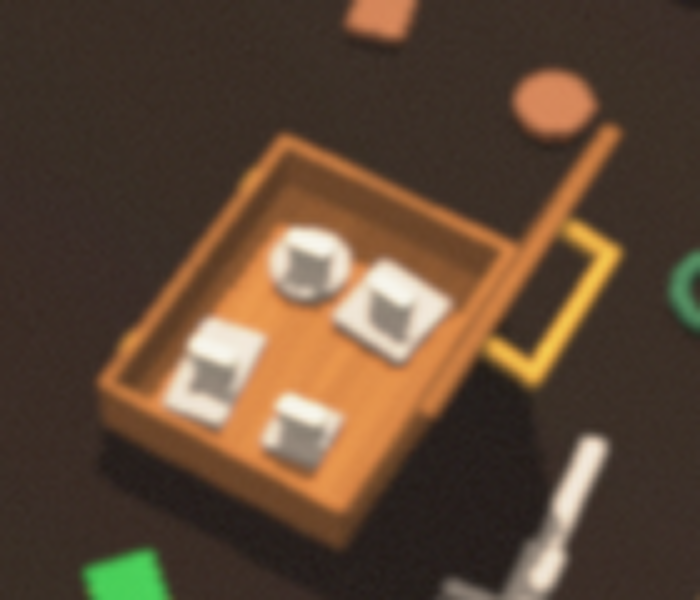

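View pics/top2.png

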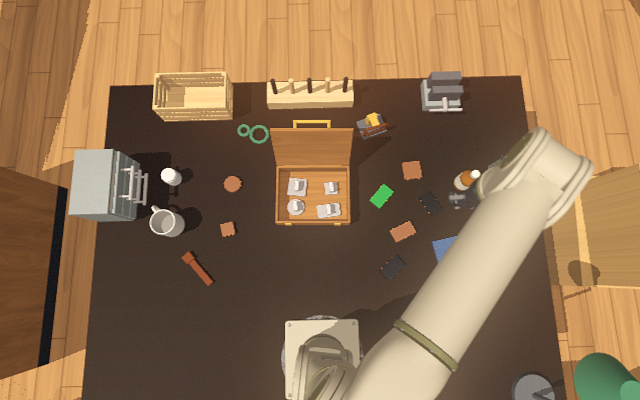

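```bash
cat >> h.py <<'E'
def _poly(o,p): 
    x,y,a=p; r=np.array([[np.cos(a),-np.sin(a)],[np.sin(a),np.cos(a)]]); return o@r.T+[x,y]
RIB=np.array([[-16,-6],[16,-6],[16,6],[-16,6]])/1000.
def phulls(c,n,p,zb,ribonly=False):
    out=[]
    for o,a,b in ((prism(n),0,.010),(RIB,.010,.036))[1 if ribonly else 0:]:
        xy=_poly(o,p); P=np.r_[np.c_[xy,np.full(len(xy),zb+a)],np.c_[xy,np.full(len(xy),zb+b)]]
        out.append(cv2.convexHull(proj(c,P).astype(np.float32))[:,0])
    return out
def steel(c,n,p,zb):
    q=cv2.GaussianBlur(c['pixels'],(0,0),0.5).astype(float); m=1-(q[...,0]-q[...,2])/np.maximum(q[...,0],25)
    i=np.zeros(m.shape,np.uint8); [cv2.fillConvexPoly(i,h.astype(np.int32),1) for h in phulls(c,n,p,zb)]
    o=cv2.dilate(i,np.ones((11,11)))-cv2.dilate(i,np.ones((7,7))); e=cv2.erode(i,np.ones((5,5)))
    fg=np.median(m[e>0]);bg=np.median(m[o>0]); return np.clip((m-bg)/(fg-bg),0,1)
def fitp(c,m,n,p0,zb,blur=.7):
    S=8; H=np.vstack(phulls(c,n,p0,zb)); lo=np.floor(H.min(0)).astype(int)-5; hi=np.ceil(H.max(0)).astype(int)+6
    M=m[lo[1]:hi[1],lo[0]:hi[0]]
    def cost(q):
        im=np.zeros(((hi[1]-lo[1])*S,(hi[0]-lo[0])*S),np.uint8)
        for h in phulls(c,n,np.array(q)*[1,1,10],zb): cv2.fillConvexPoly(im,np.round(((h-lo+.5)*S-.5)*16).astype(np.int32),255,shift=4)
        r=cv2.GaussianBlur(cv2.resize(im,(hi[0]-lo[0],hi[1]-lo[1]),interpolation=cv2.INTER_AREA)/255.,(0,0),blur)
        return ((r-M)**2).sum()
    q=np.array(p0)*[1,1,.1]
    r=minimize(cost,q,method='Nelder-Mead',options=dict(initial_simplex=[q,q+[.006,0,0],q+[0,.006,0],q+[0,0,.012]],xatol=1e-5,fatol=1e-3,maxiter=300))
    return r.x*[1,1,10],r.fun
E
python3 - <<'E'
from h import *
t=load('top',2);s=load('scene',2)
U=dict(bigsq=(297,186.5,-.1),smallsq=(331.5,188.5,.08),round=(295.7,207.3,.1),oblong=(328.3,210.3,.1))
for n,(u,v,a) in U.items():
    p=np.r_[unproj(t,u,v,.016)[:2],a]
    for k,c in (('top',t),('scene',s)):
        q=p
        for _ in range(2): q,f=fitp(c,steel(c,n,q,.006),n,q,.006)
        print(n,k,np.round(q*[1000,1000,57.3],1),round(f,1))
# arm extents
D=t['range_z'];vv,uu=np.mgrid[0:400,0:640];K=t['intrinsics'];E=t['extrinsics']
C=np.stack([(uu-K[0,2])/K[0,0]*D,(vv-K[1,2])/K[1,1]*D,D],-1); W=(C-E[:3,3])@E[:3,:3]
sel=(uu>440)&(uu<600)&(vv>110)&(vv<240)&(W[...,2]>.3)&(D>0)
P=W[sel]-[.415,-.365,.33]
for a in np.arange(0,.5,.05):
    k=(P[:,2]>=a)&(P[:,2]<a+.05)
    if k.sum()>3: print(round(a,2),np.round(P[k].min(0),3)[:2],np.round(P[k].max(0),3)[:2])
E
```

```text
bigsq top [550.5  70.6  -8. ] 41.1
bigsq scene [548.3  74.2  -7.5] 126.5
smallsq top [542.9 -44.    4.8] 1.9
smallsq scene [540.9 -41.5   2. ] 27.4
round top [481.4  76.2  10.6] 52.9
round scene [479.1  80.1 -14.2] 76.7
oblong top [467.1 -33.5   6.6] 3.3
oblong scene [463.9 -30.3   7. ] 72.2
0.0 [-0.009 -0.013] [-0.002  0.031]
0.05 [-0.016  0.019] [0.018 0.07 ]
0.1 [-0.026  0.023] [0.034 0.067]
0.15 [-0.023  0.027] [0.037 0.048]
0.2 [-0.018  0.013] [0.053 0.048]
0.25 [0.011 0.015] [0.054 0.057]
0.3 [-0.108  0.009] [0.068 0.156]
0.35 [-0.114 -0.054] [0.067 0.157]
0.4 [-0.113  0.093] [-0.101  0.104]
```

```bash
python3 -c "
from h import *
go(.543,-.044,.14,94.8)"
```

```text
t 8.62 pos [ 0.4151 -0.3649  0.3304] jaw yaw 88.12 xaxis [ 0.011 -0.002 -1.   ] q [ 0.13  0.13  0.58  1.53 -0.08  1.5   2.24] g 0.301 F [ 0.5 -0.1 -0.1]
 jaw 94.8 turn [-6.7, -0.1, 0.6] shift [191.3, -115.3, 325.2]
 jaw 274.8 turn [173.3, 0.9, 0.2] shift [191.3, -115.3, 325.2]
```

```bash
python3 -m inch '[[[-1,0,0],[20,-19,54],0.7],[[-2,0,0],[40,-38,108],0.7],[[-4,0,0],[60,-58,162],0.7],[[-5,0,0.6],[80,-77,216],0.7],[[-6,0,0.6],[100,-96,270],0.7],[[-7,0,0.6],[140,-115,325],0.7],[[-7,0,0.6],[190,-115,325],0.7],[[-7,0,0.6],[190,-115,325],0.7]]' 60; python3 - <<'E'
from h import *
go(.543,-.044,.020,94.8)
E
```

```text
clock: 9.62
position: [0.5402, -0.0433, 0.1381]
ee_rot: [-0.521, 0.479, 0.523, 0.475]
ft_force: [0.2, 0.3, 0.5]
grip_width: 0.299
t 9.62 pos [ 0.5402 -0.0433  0.1381] jaw yaw 95.17 xaxis [-0.007 -0.003 -1.   ] q [-0.24  0.23  0.27  1.81 -0.06  1.12  1.71] g 0.299 F [0.2 0.3 0.5]
 jaw 94.8 turn [0.4, -0.1, -0.4] shift [118.0, -3.5, -0.7]
 jaw 274.8 turn [-179.6, 0.6, -0.2] shift [118.0, -3.5, -0.7]
```

```bash
python3 -m inch '[[[0.4,0,-0.4],[40,-3.5,-0.7],0.7],[[0.4,0,-0.4],[80,-3.5,-0.7],0.7],[[0.4,0,-0.4],[105,-3.5,-0.7],0.7],[[0.4,0,-0.4],[119,-3.5,-0.7],0.7],[[0.4,0,-0.4],[119,-3.5,-0.7],0.7]]' 60; python3 - <<'E'
from h import *
go(.543,-.044,.018,94.8)
c=snap('scene',3);crop(c,260,400,130,250,5,'d2.png')
E
```

```text
clock: 10.25
position: [0.5434, -0.0445, 0.0199]
ee_rot: [0.521, -0.479, -0.52, -0.479]
ft_force: [-0.4, -0.2, -0.1]
grip_width: 0.3
t 10.25 pos [ 0.5434 -0.0445  0.0199] jaw yaw 94.72 xaxis [ 0.    -0.002 -1.   ] q [-0.22  0.38  0.25  1.9  -0.12  0.88  1.75] g 0.3 F [-0.4 -0.2 -0.1]
 jaw 94.8 turn [-0.1, -0.1, 0.0] shift [1.9, 0.4, 0.6]
 jaw 274.8 turn [179.9, 0.0, 0.2] shift [1.9, 0.4, 0.6]
```

View pics/d2.png

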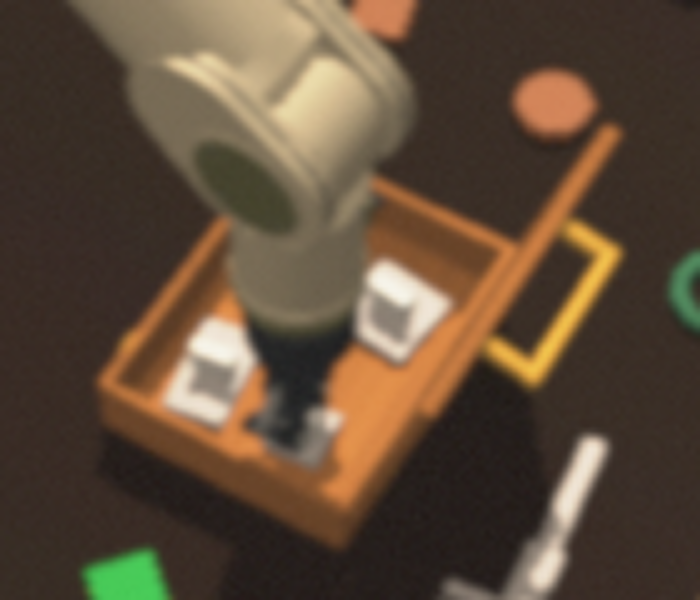

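```bash
python3 -m inch '[[[0,0,0],[1.5,0,0],0.85],[[0,0,0],[1.5,0,0],1],[[0,0,0],[1.5,0,0],1],[[0,0,0],[1.5,0,0],1],[[0,0,0],[1.5,0,0],1],[[0,0,0],[-10,0,0],1],[[0,0,0],[-50,0,0],1],[[0,0,0],[-100,0,0],1],[[0,0,0],[-130,0,0],1]]' 60; python3 - <<'E'
from h import *
go(.414,.3055,.15,103.5)
E
```

```text
clock: 11.42
position: [0.5445, -0.0443, 0.1541]
ee_rot: [0.522, -0.478, -0.518, -0.48]
ft_force: [0.6, 1.0, -2.1]
grip_width: 0.119
t 11.43 pos [ 0.5445 -0.0443  0.1541] jaw yaw 94.71 xaxis [ 0.005 -0.002 -1.   ] q [-0.25  0.21  0.28  1.79 -0.06  1.14  1.7 ] g 0.119 F [ 0.6  1.  -2.1]
 jaw 103.5 turn [-8.8, -0.1, 0.3] shift [2.8, 101.3, 359.3]
 jaw 283.5 turn [171.2, 0.4, 0.2] shift [2.8, 101.3, 359.3]
```

```bash
python3 -m inch '[[[-1,0,0],[0,13,45],1],[[-2,0,0],[0,25,90],1],[[-4,0,0],[0,38,135],1],[[-5,0,0],[0,50,180],1],[[-6,0,0.3],[0,63,225],1],[[-7,0,0.3],[0,76,270],1],[[-9,0,0.3],[0,90,315],1],[[-9,0,0.3],[10,101,359],1],[[-9,0,0.3],[40,101,359],1],[[-9,0,0.3],[60,101,359],1]]'; python3 - <<'E'
from h import *
go(.414,.3055,.06,103.5)
for n in('top','scene'): c=snap(n,4)
crop(load('top',4),180,290,180,270,6,'e1.png')
crop(load('scene',4),290,390,80,180,6,'e2.png')
E
```

```text
clock: 12.68
position: [0.4142, 0.3052, 0.0926]
ee_rot: [0.557, -0.437, -0.556, -0.436]
ft_force: [0.3, -0.5, -0.2]
grip_width: 0.124
t 12.68 pos [0.4142 0.3052 0.0926] jaw yaw 103.77 xaxis [-0.    -0.003 -1.   ] q [-0.69  0.22 -0.04  1.91  0.01  1.01  1.08] g 0.124 F [ 0.3 -0.5 -0.2]
 jaw 103.5 turn [0.3, -0.2, -0.0] shift [32.6, 0.1, 0.4]
 jaw 283.5 turn [-179.7, 0.1, -0.3] shift [32.6, 0.1, 0.4]
```

View pics/e1.png

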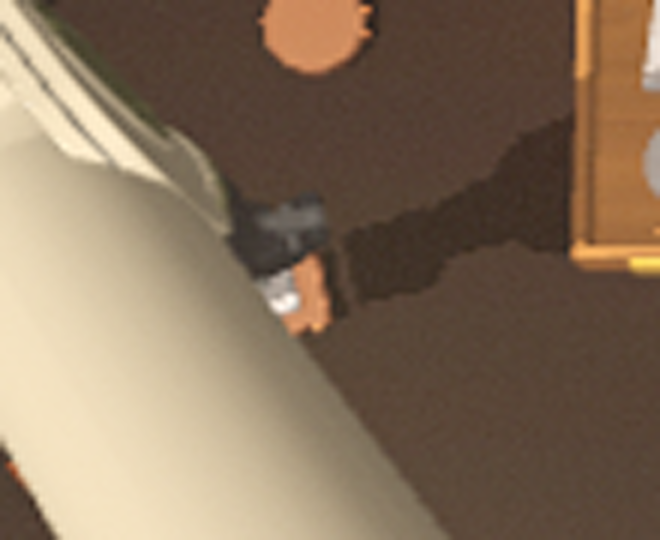

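View pics/e2.png

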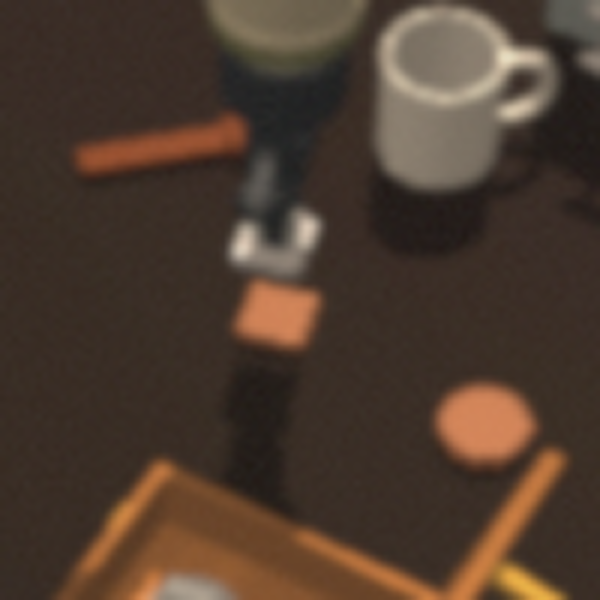

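```bash
cat >> h.py <<'E'
def box(c,xy,z0,z1):
    P=np.r_[np.c_[xy,np.full(len(xy),z0)],np.c_[xy,np.full(len(xy),z1)]]; return cv2.convexHull(proj(c,P).astype(np.float32))[:,0]
def held(c,n,p0,zb,tcp,jaw,dbg=None):
    """fit plate base hull from bright steel pixels, ignoring rib/finger zone. p0=(x,y,yaw rad)"""
    q=c['pixels'].astype(float).min(2); q=cv2.GaussianBlur(q,(0,0),.4)
    a=np.radians(jaw-90); F=_poly(np.array([[-14,-24],[14,-24],[14,24],[-14,24]])/1000.,(tcp[0],tcp[1],a))
    w=np.ones(q.shape,np.uint8); 
    for hh in (box(c,F,zb+.012,zb+.10),box(c,_poly(RIB*1.15,p0),zb+.010,zb+.037),box(c,_poly(np.array([[-43,-43],[43,-43],[43,43],[-43,43]])/1000.,(tcp[0],tcp[1],a)),zb+.08,zb+.2)): cv2.fillConvexPoly(w,np.round(hh).astype(np.int32),0)
    S=8;H=hull(c,n,p0,zb,zb+.01); lo=np.floor(H.min(0)).astype(int)-5; hi=np.ceil(H.max(0)).astype(int)+6
    Q=q[lo[1]:hi[1],lo[0]:hi[0]];Wt=w[lo[1]:hi[1],lo[0]:hi[0]].astype(float)
    def ren(p,z0,z1):
        h=(hull(c,n,p,z0,z1)-lo+.5)*S-.5; im=np.zeros(((hi[1]-lo[1])*S,(hi[0]-lo[0])*S),np.uint8); cv2.fillConvexPoly(im,np.round(h*16).astype(np.int32),255,shift=4)
        return cv2.GaussianBlur(cv2.resize(im,(hi[0]-lo[0],hi[1]-lo[1]),interpolation=cv2.INTER_AREA)/255.,(0,0),.7)
    def cost(v):
        p=np.array(v)*[1,1,10]; top=ren(p,zb+.01,zb+.01); al=ren(p,zb,zb+.01)
        A=np.stack([np.ones_like(top),top,al],-1).reshape(-1,3)*Wt.reshape(-1,1); b=(Q*Wt).ravel()
        x,_,_,_=np.linalg.lstsq(A,b,rcond=None); return ((A@x-b)**2).sum()
    v=np.array(p0)*[1,1,.1]
    r=minimize(cost,v,method='Nelder-Mead',options=dict(initial_simplex=[v,v+[.005,0,0],v+[0,.005,0],v+[0,0,.006]],xatol=1e-5,fatol=1,maxiter=300))
    if dbg: 
        im=cv2.resize(c['pixels'][lo[1]-5:hi[1]+5,lo[0]-5:hi[0]+5].copy(),None,fx=12,fy=12,interpolation=cv2.INTER_CUBIC)[...,::-1].copy()
        p=r.x*[1,1,10]; cv2.polylines(im,[np.round((hull(c,n,p,zb,zb+.01)-lo+5.5)*12).astype(np.int32)],True,(0,255,0)); cv2.imwrite('pics/'+dbg,im)
    return r.x*[1,1,10],r.fun/Wt.sum()
E
python3 - <<'E'
from h import *
s=load('scene',4); tcp=np.array([.4142,.3052,.0926]); jaw=103.77
q=(.4142,.307,np.radians(13.77))
for _ in range(2): q,f=held(s,'smallsq',q,tcp[2]-.0117,tcp,jaw,'e3.png'); print(np.round(q*[1000,1000,57.3],1),f)
b,f=fit([s],[blockmask(s,'smallsq',(.4135,.311,.24),0,.012)],'smallsq',(.4135,.311,.24),0,.012); print(np.round(b*[1000,1000,57.3],1),f)
E
```

```text
[410.9 301.9   8. ] 235.87330404745845
[411.  302.6   5.3] 261.80144375380985
[410.8 310.4  11.9] 3.8256710381902748
```

View pics/e3.png

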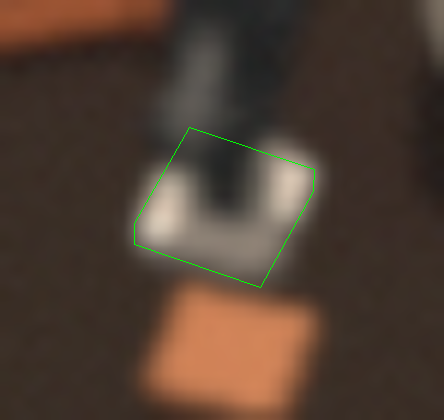

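```bash
python3 -m inch '[[[0.3,0,0],[20,0.3,0.3],1],[[0.3,0,0],[40,0.3,0.3],1],[[0.3,0,0],[55,0.3,0.3],1],[[0.3,0,0],[63,0.3,0.3],1],[[0.3,0,0],[66,0.3,0.3],1],[[0.3,0,0],[66,0.3,0.3],1]]'; python3 - <<'E'
from h import *
go(.414,.3055,.0237,103.5)
E
```

```text
clock: 13.52
position: [0.4134, 0.3041, 0.0267]
ee_rot: [0.555, -0.44, -0.554, -0.436]
ft_force: [-2.8, -2.1, 5.4]
grip_width: 0.126
t 13.53 pos [0.4134 0.3041 0.0267] jaw yaw 103.4 xaxis [-0.002 -0.005 -1.   ] q [-0.69  0.31 -0.04  1.96  0.02  0.88  1.07] g 0.126 F [-2.8 -2.1  5.4]
 jaw 103.5 turn [-0.1, -0.2, -0.2] shift [3.0, -0.9, 1.3]
 jaw 283.5 turn [179.9, -0.3, 0.4] shift [3.0, -0.9, 1.3]
```

```bash
python3 -m inch '[[[0,0,0],[0,0,0],1],[[0,0,0],[0,-0.5,1],1],[[0,0,0],[0,-0.5,1],1]]'; python3 - <<'E'
from h import *
go(.414,.3055,.0237,103.5)
crop(snap('scene',5),290,390,80,180,6,'e4.png')
E
```

```text
clock: 13.9
position: [0.4138, 0.3054, 0.0268]
ee_rot: [0.555, -0.44, -0.554, -0.437]
ft_force: [0.5, 1.3, -1.4]
grip_width: 0.124
t 13.9 pos [0.4138 0.3054 0.0268] jaw yaw 103.4 xaxis [-0.002 -0.005 -1.   ] q [-0.69  0.31 -0.04  1.95  0.02  0.88  1.07] g 0.124 F [ 0.5  1.3 -1.4]
 jaw 103.5 turn [-0.1, -0.2, -0.2] shift [3.1, -0.2, 0.1]
 jaw 283.5 turn [179.9, -0.2, 0.4] shift [3.1, -0.2, 0.1]
```

View pics/e4.png

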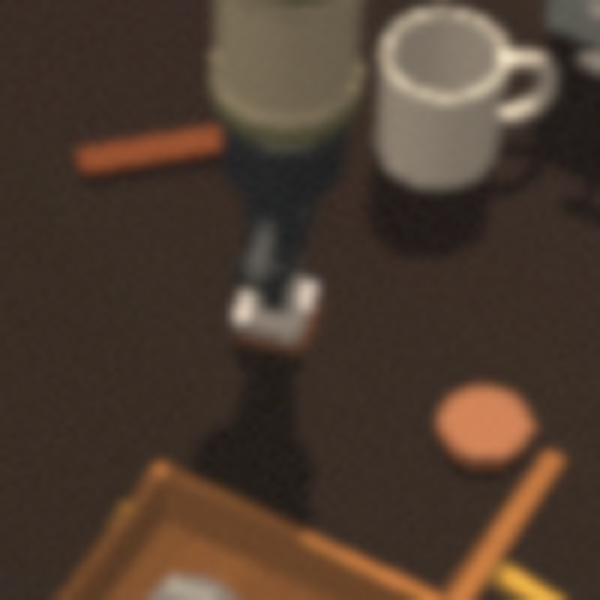

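```bash
python3 -m inch '[[[0,0,0],[1,0,0],1],[[0,0,0],[2,0,0],1],[[0,0,0],[3,0,0],1],[[0,0,0],[3,0,0],1]]'; python3 - <<'E'
from h import *
go(.414,.3055,.0237,103.5)
E
```

```text
clock: 14.45
position: [0.4139, 0.3054, 0.0265]
ee_rot: [0.555, -0.44, -0.554, -0.437]
ft_force: [-13.6, -10.2, 37.1]
grip_width: 0.129
t 14.45 pos [0.4139 0.3054 0.0265] jaw yaw 103.4 xaxis [-0.002 -0.005 -1.   ] q [-0.69  0.32 -0.04  1.95  0.02  0.88  1.06] g 0.129 F [-13.6 -10.2  37.1]
 jaw 103.5 turn [-0.1, -0.2, -0.2] shift [2.8, -0.2, 0.0]
 jaw 283.5 turn [179.9, -0.3, 0.4] shift [2.8, -0.2, 0.0]
```

```bash
python3 -m inch '[[[0,0,0],[-0.5,0,0],1],[[0,0,0],[-0.5,0,0],1],[[0,0,0],[-0.5,0,0],0.7],[[0,0,0],[-0.5,0,0],0.6],[[0,0,0],[-0.5,0,0],0.6],[[0,0,0],[-10,0,0],0.6],[[0,0,0],[-50,0,0],0.6],[[0,0,0],[-100,0,0],0.6],[[0,0,0],[-120,0,0],0.6]]'; python3 - <<'E'
from h import *
go(.48,.0,.15,98)
E
```

```text
clock: 15.58
position: [0.4152, 0.3069, 0.1503]
ee_rot: [0.556, -0.438, -0.554, -0.438]
ft_force: [-0.2, -0.1, -0.7]
grip_width: 0.402
t 15.57 pos [0.4152 0.3069 0.1503] jaw yaw 103.38 xaxis [ 0.002 -0.001 -1.   ] q [-0.69  0.16 -0.03  1.85  0.01  1.13  1.07] g 0.402 F [-0.2 -0.1 -0.7]
 jaw 98 turn [5.4, -0.1, 0.1] shift [0.8, 7.9, -313.5]
 jaw 278 turn [-174.6, -0.1, -0.2] shift [0.8, 7.9, -313.5]
```

```bash
python3 -m inch '[[[0,0,0],[0,0,-50],0.6],[[0,0,0],[0,2,-100],0.6],[[1,0,0],[0,4,-150],0.6],[[2,0,0],[0,6,-200],0.6],[[4,0,0],[0,8,-250],0.6],[[5,0,0],[0,8,-313],0.6],[[5,0,0],[0,8,-313],0.6]]'; python3 - <<'E'
from h import *
t=snap('top',6);s=snap('scene',6)
crop(t,190,290,170,260,6,'f1.png'); crop(s,300,400,80,180,6,'f2.png')
for k,c,b0 in (('top',t,(.414,.3055,.235)),('scene',s,(.4135,.311,.235))):
    q=b0
    for _ in range(2): q,f=fitp(c,steel(c,'smallsq',q,.012),'smallsq',q,.012)
    print(k,np.round(q*[1000,1000,57.3],1),f)
go(.481,.076,.15,100)
E
```

```text
clock: 16.45
position: [0.4804, -0.0043, 0.1517]
ee_rot: [0.535, -0.464, -0.532, -0.464]
ft_force: [-0.4, 0.6, -0.0]
grip_width: 0.401
top [411.9 304.8  13.2] 4.199907160230758
scene [407.3 311.    6.9] 17.26793106247356
t 16.55 pos [4.799e-01 4.000e-04 1.514e-01] jaw yaw 98.32 xaxis [ 0.002 -0.001 -1.   ] q [-0.33  0.07  0.25  1.95 -0.02  1.12  1.64] g 0.395 F [-0.9 -0.1  0.1]
 jaw 100 turn [-1.7, -0.1, 0.1] shift [1.3, -12.0, 74.7]
 jaw 280 turn [178.3, 0.2, 0.1] shift [1.3, -12.0, 74.7]
```

View pics/f1.png

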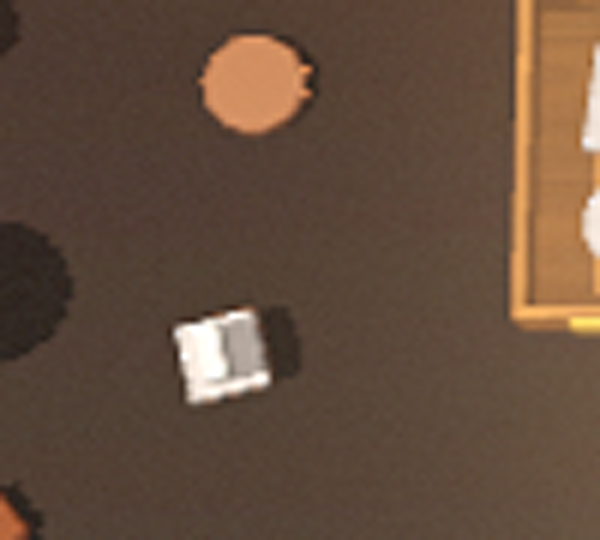

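View pics/f2.png

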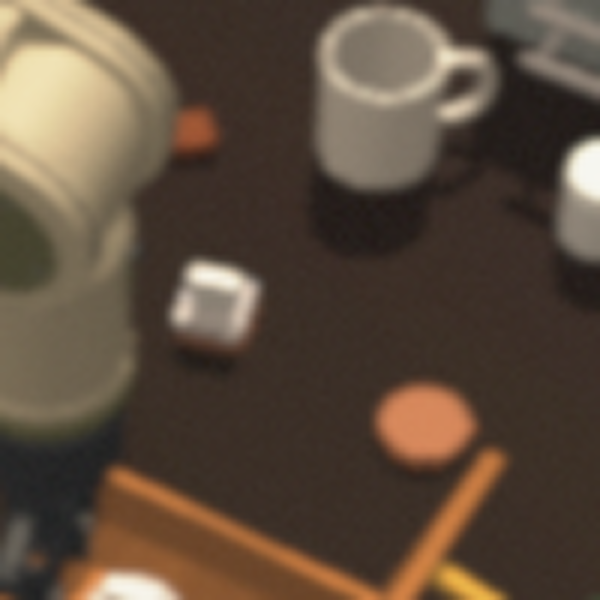

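```bash
python3 -m inch '[[[0,0,0],[0,0,50],0.6],[[0,0,0],[0,-2,100],0.6],[[-1,0,0],[0,-4,150],0.6],[[-2,0,0],[0,-6,200],0.6],[[-4,0,0],[0,-8,250],0.6],[[-5,0,0],[0,-9,310],0.6],[[-5,0,0],[0,-9,310],0.6]]'; python3 - <<'E'
from h import *
go(.4139,.3054,.026,103.4)
E
```

```text
clock: 17.42
position: [0.4405, 0.3151, 0.1511]
ee_rot: [-0.557, 0.435, 0.557, 0.436]
ft_force: [0.8, -0.9, -0.0]
grip_width: 0.399
t 17.43 pos [0.4405 0.3151 0.1511] jaw yaw 103.91 xaxis [ 0.001  0.001 -1.   ] q [-0.68  0.21 -0.02  1.79  0.    1.14  1.1 ] g 0.399 F [ 0.8 -0.9 -0. ]
 jaw 103.4 turn [0.5, 0.1, 0.1] shift [125.0, 28.3, -3.1]
 jaw 283.4 turn [-179.5, -0.1, 0.1] shift [125.0, 28.3, -3.1]
```

```bash
python3 -m inch '[[[0.5,0,0],[0,28,-3],0.6],[[0.5,0,0],[60,28,-3],0.6],[[0.5,0,0],[100,28,-3],0.6],[[0.5,0,0],[118,28,-3],0.6],[[0.5,0,0],[124,28,-3],0.6],[[0.5,0,0],[124,28,-3],0.7],[[0.5,0,0],[124,28,-3],1],[[0.5,0,0],[124,28,-3],1],[[0.5,0,0],[124,28,-3],1],[[0.5,0,0],[124,28,-3],1]]' 50; python3 - <<'E'
from h import *
go(.4139+.0024,.3054+.0009,.028,103.4)
E
```

```text
clock: 18.68
position: [0.4147, 0.3063, 0.0282]
ee_rot: [0.555, -0.437, -0.555, -0.439]
ft_force: [-0.2, 0.5, 6.9]
grip_width: 0.128
t 18.68 pos [0.4147 0.3063 0.0282] jaw yaw 103.42 xaxis [ 0.002  0.003 -1.   ] q [-0.7   0.31 -0.03  1.96  0.01  0.87  1.07] g 0.128 F [-0.2  0.5  6.9]
 jaw 103.4 turn [0.0, 0.1, 0.2] shift [0.2, -1.5, -0.4]
 jaw 283.4 turn [-180.0, -0.3, 0.2] shift [0.2, -1.5, -0.4]
```

```bash
python3 -m inch '[[[0,0,0],[-2,0,0],1],[[0,0,0],[-2.5,-1.5,-0.5],1],[[0,0,0],[-2.5,-2.8,-0.6],1],[[0,0,0],[-2.5,-2.8,-0.6],1],[[0,0,0],[-1,-2.8,-0.6],1],[[0,0,0],[0,-2.8,-0.6],1],[[0,0,0],[0,-2.8,-0.6],1],[[0,0,0],[0,-2.8,-0.6],1]]'; python3 - <<'E'
from h import *
go(.4147,.3063,.026,103.4)
E
```

```text
clock: 19.68
position: [0.4175, 0.3063, 0.0282]
ee_rot: [0.555, -0.437, -0.555, -0.439]
ft_force: [-1.5, 0.5, 1.3]
grip_width: 0.129
t 19.68 pos [0.4175 0.3063 0.0282] jaw yaw 103.42 xaxis [ 0.002  0.003 -1.   ] q [-0.69  0.31 -0.03  1.95  0.01  0.87  1.07] g 0.129 F [-1.5  0.5  1.3]
 jaw 103.4 turn [0.0, 0.1, 0.2] shift [2.2, 2.8, 0.6]
 jaw 283.4 turn [-180.0, -0.2, 0.2] shift [2.2, 2.8, 0.6]
```

```bash
python3 -m inch '[[[0,0,0],[0.5,0,0],0.7],[[0,0,0],[0.5,0,0],0.6],[[0,0,0],[0.5,0,0],0.6],[[0,0,0],[-10,0,0],0.6],[[0,0,0],[-60,0,0],0.6],[[0,0,0],[-120,0,0],0.6],[[2,0,0],[-120,4,-60],0.6],[[3,0,0],[-120,-10,-120],0.6],[[3,0,0],[-120,-10,-190],0.6],[[3,0,0],[-120,-10,-240],0.6]]'; python3 - <<'E'
from h import *
t=snap('top',7)
crop(t,190,290,170,260,6,'f3.png')
q=(.414,.3055,.235)
for _ in range(2): q,f=fitp(t,steel(t,'smallsq',q,.012),'smallsq',q,.012)
print(np.round(q*[1000,1000,57.3],1),f)
go(.481,.076,.10,100)
E
```

```text
clock: 20.92
position: [0.4831, 0.0728, 0.1488]
ee_rot: [0.543, -0.451, -0.543, -0.454]
ft_force: [0.2, 0.2, -0.6]
grip_width: 0.401
[415.7 305.7  13.5] 3.229212471112217
t 20.98 pos [0.4845 0.0646 0.1488] jaw yaw 99.93 xaxis [ 0.004  0.    -1.   ] q [-0.4   0.09  0.19  1.93 -0.02  1.12  1.53] g 0.396 F [ 0.8 -8.2  1.2]
 jaw 100 turn [-0.1, -0.0, 0.2] shift [48.8, 1.6, 11.9]
 jaw 280 turn [179.9, 0.4, 0.0] shift [48.8, 1.6, 11.9]
```

View pics/f3.png

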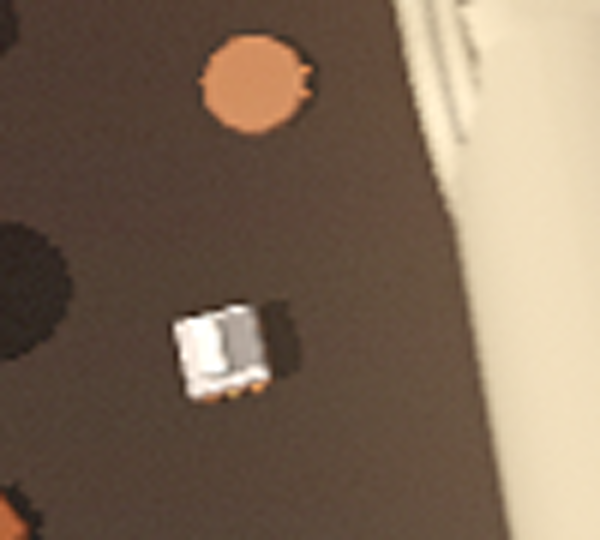

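```bash
cat >> h.py <<'E'
def steelb(c,fg=130,bg=75):
    return np.clip((c['pixels'][...,2].astype(float)-bg)/(fg-bg),0,1)
def overlay(c,n,p,zb,fn,s=12,pad=10):
    H=np.vstack(phulls(c,n,p,zb)); lo=np.floor(H.min(0)).astype(int)-pad; hi=np.ceil(H.max(0)).astype(int)+pad
    im=cv2.resize(c['pixels'][lo[1]:hi[1],lo[0]:hi[0]],None,fx=s,fy=s,interpolation=cv2.INTER_CUBIC)[...,::-1].copy()
    for h in phulls(c,n,p,zb): cv2.polylines(im,[np.round((h-lo+.5)*s).astype(np.int32)],True,(0,255,0))
    cv2.imwrite('pics/'+fn,im)
E
python3 - <<'E'
from h import *
t=load('top',2)
for n,q in dict(round=(.4815,.0762,.1),bigsq=(.55,.0705,-.12),oblong=(.467,-.0335,.11),smallsq=(.543,-.044,.08)).items():
    for _ in range(2): q,f=fitp(t,steelb(t),n,q,.006)
    print(n,np.round(q*[1000,1000,57.3],1),f); overlay(t,n,q,.006,f'g_{n}.png',8,8)
a=[cv2.resize(cv2.imread(f'pics/g_{n}.png'),(390,390)) for n in('round','bigsq')]
cv2.imwrite('pics/g.png',np.hstack(a))
print(t['pixels'][207,290:303].tolist())
E
```

```text
round [481.   76.3  13.4] 78.01472587605086
bigsq [550.3  70.6  -8. ] 62.503300784758565
oblong [466.7 -32.9   6.6] 35.49286241759735
smallsq [542.6 -43.8   4.6] 24.022190691996542
[[225, 211, 199], [224, 211, 198], [225, 210, 198], [240, 232, 218], [251, 242, 228], [251, 240, 226], [255, 246, 232], [213, 202, 188], [157, 143, 134], [165, 150, 141], [165, 150, 140], [164, 150, 140], [161, 148, 138]]
```

View pics/g.png

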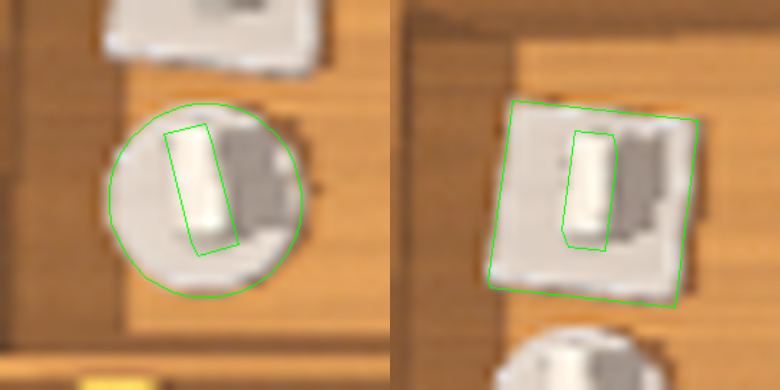

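```bash
python3 - <<'E'
from h import *
t=load('top',2)
for n,(x,y) in dict(round=(.481,.076),bigsq=(.5503,.0706),oblong=(.467,-.033),smallsq=(.5428,-.0439)).items():
    u,v=proj(t,[x,y,.042])[0]; u0,v0=int(u)-8,int(v)-8
    B=cv2.resize(t['pixels'][v0:v0+17,u0:u0+17].astype(np.float32).min(2),None,fx=8,fy=8,interpolation=cv2.INTER_CUBIC)
    m=(B>214).astype(np.uint8); k,l,st,ce=cv2.connectedComponentsWithStats(m); i=1+np.argmax(st[1:,4])
    (cx,cy),(w,h),a=cv2.minAreaRect(np.argwhere(l==i)[:,::-1].astype(np.float32))
    P=[unproj(t,u0+(cx+.5)/8-.5+d*np.cos(np.radians(a)),v0+(cy+.5)/8-.5+d*np.sin(np.radians(a)),.042) for d in(0,5)]
    ys,xs=np.nonzero(l==i); pc=np.cov(xs,ys); w_,V=np.linalg.eigh(pc); d=V[:,1]
    A=unproj(t,u0+cx/8,v0+cy/8,.042);Bq=unproj(t,u0+cx/8+5*d[0],v0+cy/8+5*d[1],.042)-A
    print(n,np.round(A*1000,1),w/8,h/8,'yaw',np.round(np.degrees(np.arctan(Bq[1]/Bq[0])),1))
E
```

```text
round [480.7  76.   42. ] 9.30334758758545 3.7074623107910156 yaw 7.5
bigsq [548.1  69.9  42. ] 3.529991626739502 8.90511417388916 yaw -6.0
oblong [465.8 -33.7  42. ] 9.525674819946289 3.912935972213745 yaw 5.6
smallsq [540.9 -44.9  42. ] 9.013118743896484 3.700812816619873 yaw 10.6
```

```bash
python3 -c "
from h import *
go(.4812,.0762,.020,98.5)"; python3 -m inch '[[[1.5,0,0],[0,2,12],0.7],[[1.5,0,0],[40,2,12],0.7],[[1.5,0,0],[80,2,12],0.7],[[1.5,0,0],[115,2,12],0.7],[[1.5,0,0],[128,2,12],0.7],[[1.5,0,0],[128,2,12],0.7]]'; python3 -c "
from h import *
go(.4812,.0762,.020,98.5)"
```

```text
t 20.98 pos [0.4845 0.0646 0.1488] jaw yaw 99.93 xaxis [ 0.004  0.    -1.   ] q [-0.4   0.09  0.19  1.93 -0.02  1.12  1.53] g 0.396 F [ 0.8 -8.2  1.2]
 jaw 98.5 turn [1.4, -0.0, 0.2] shift [128.8, 1.7, 12.1]
 jaw 278.5 turn [-178.6, -0.4, -0.0] shift [128.8, 1.7, 12.1]
clock: 21.72
position: [0.4809, 0.0762, 0.021]
ee_rot: [0.536, -0.461, -0.535, -0.463]
ft_force: [-0.3, 0.5, 0.8]
grip_width: 0.301
t 21.73 pos [0.4809 0.0762 0.021 ] jaw yaw 98.44 xaxis [ 0.003  0.    -1.   ] q [-0.4   0.27  0.17  2.04 -0.06  0.83  1.52] g 0.301 F [-0.3  0.5  0.8]
 jaw 98.5 turn [-0.1, -0.0, 0.2] shift [1.0, -0.3, -0.1]
 jaw 278.5 turn [179.9, 0.3, 0.0] shift [1.0, -0.3, -0.1]
```

```bash
python3 -m inch '[[[0,0,0],[0,0,0],0.85],[[0,0,0],[0,0,0],1],[[0,0,0],[0,0,0],1],[[0,0,0],[0,0,0],1],[[0,0,0],[0,0,0],1]]' 60;  python3 -c "
from h import *
go(.4812,.0762,.020,98.5)"; python3 -m inch '[[[0,0,0],[-10,0,0],1],[[0,0,0],[-50,0,0],1],[[0,0,0],[-100,0,0],1],[[0,0,0],[-120,0,0],1],[[0,0,0],[-120,0,0],1]]'; python3 -c "
from h import *
go(.5688,.2925,.10,98.5)"
```

```text
clock: 22.35
position: [0.482, 0.0766, 0.0226]
ee_rot: [0.537, -0.46, -0.534, -0.463]
ft_force: [-1.5, -0.0, 6.5]
grip_width: 0.125
t 22.35 pos [0.482  0.0766 0.0226] jaw yaw 98.44 xaxis [ 0.006  0.001 -1.   ] q [-0.4   0.26  0.17  2.04 -0.06  0.84  1.52] g 0.125 F [-1.5 -0.   6.5]
 jaw 98.5 turn [-0.1, 0.0, 0.3] shift [2.6, 0.9, -0.3]
 jaw 278.5 turn [179.9, 0.5, -0.0] shift [2.6, 0.9, -0.3]
clock: 22.98
position: [0.4823, 0.0767, 0.1447]
ee_rot: [0.537, -0.459, -0.533, -0.465]
ft_force: [-0.4, -0.3, -3.3]
grip_width: 0.125
t 22.98 pos [0.4823 0.0767 0.1447] jaw yaw 98.43 xaxis [ 0.01   0.002 -1.   ] q [-0.42  0.09  0.18  1.94 -0.02  1.1   1.48] g 0.125 F [-0.4 -0.3 -3.3]
 jaw 98.5 turn [-0.1, 0.0, 0.6] shift [46.1, -116.7, 200.7]
 jaw 278.5 turn [179.9, 0.9, -0.1] shift [46.1, -116.7, 200.7]
```

```bash
python3 -m inch '[[[0,0,0.3],[0,-29,50],1],[[0,0,0.6],[0,-58,100],1],[[0,0,0.6],[0,-88,150],1],[[0,0,0.6],[0,-117,200],1],[[0,0,0.6],[40,-118,201],1],[[0,0,0.6],[46,-118,201],1],[[0,0,0.6],[46,-118,201],1]]'; python3 -c "
from h import *
t=snap('top',8);s=snap('scene',8)
go(.5697,.2925,.032,98.5)
b,f=fit([s],[blockmask(s,'round',(.565,.297,0),0,.012)],'round',(.565,.297,0),0,.012);print(b*1000)
crop(s,300,400,80,180,6,'i1.png')"
```

```text
clock: 23.85
position: [0.5698, 0.2916, 0.0997]
ee_rot: [-0.535, 0.463, 0.536, 0.462]
ft_force: [1.6, -0.2, -1.8]
grip_width: 0.123
t 23.95 pos [0.5707 0.2923 0.1015] jaw yaw 98.35 xaxis [ 0.001  0.001 -1.   ] q [-0.61  0.46  0.08  1.57 -0.04  1.11  1.2 ] g 0.126 F [-0.5 -1.1 -1.7]
 jaw 98.5 turn [-0.1, 0.1, 0.1] shift [69.5, 1.0, 0.3]
 jaw 278.5 turn [179.9, 0.1, -0.1] shift [69.5, 1.0, 0.3]
[565.52172772 296.80478493  29.15327665]
```

View pics/i1.png

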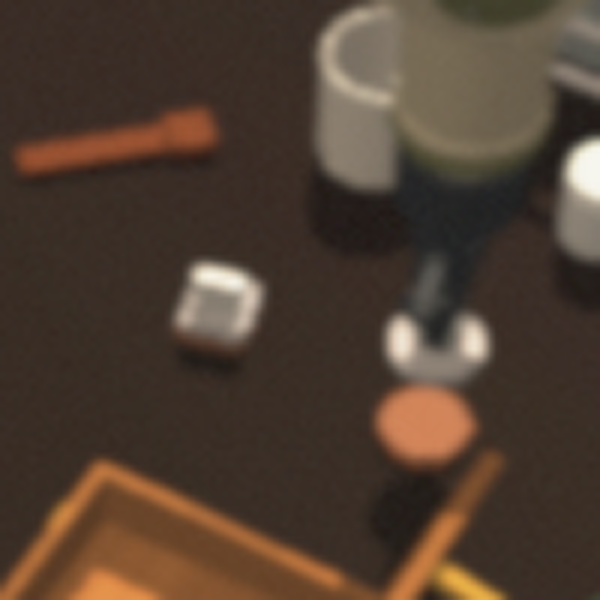

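```bash
python3 -m inch '[[[0,0,0],[25,1,0],1],[[0,0,0],[50,1,0],1],[[0,0,0],[65,1,0],1],[[0,0,0],[70,1,0.2],1],[[0,0,0],[71,1,0.2],1],[[0,0,0],[72,1,0.2],1],[[0,0,0],[73,1,0.2],1],[[0,0,0],[73,1,0.2],1]]'; python3 -c "
from h import *
go(.5697,.2925,.0286,98.5)"
```

```text
clock: 24.95
position: [0.57, 0.2926, 0.0288]
ee_rot: [-0.535, 0.461, 0.535, 0.463]
ft_force: [-0.1, -0.4, -2.4]
grip_width: 0.124
t 24.95 pos [0.57   0.2926 0.0288] jaw yaw 98.36 xaxis [ 0.001  0.002 -1.   ] q [-0.6   0.54  0.07  1.62 -0.05  0.98  1.2 ] g 0.124 F [-0.1 -0.4 -2.4]
 jaw 98.5 turn [-0.1, 0.1, 0.1] shift [0.2, 0.3, -0.1]
 jaw 278.5 turn [179.9, 0.1, -0.1] shift [0.2, 0.3, -0.1]
```

```bash
python3 -m inch '[[[0,0,0],[0.7,0,0],1],[[0,0,0],[1,0,0],1],[[0,0,0],[1,0,0],1]]'; python3 -c "
from h import *
go(.5697,.2925,.0286,98.5)"
```

```text
clock: 25.32
position: [0.57, 0.2927, 0.0288]
ee_rot: [-0.535, 0.461, 0.535, 0.463]
ft_force: [-4.3, -2.1, 6.5]
grip_width: 0.124
t 25.32 pos [0.57   0.2927 0.0288] jaw yaw 98.35 xaxis [ 0.001  0.002 -1.   ] q [-0.6   0.54  0.07  1.62 -0.05  0.98  1.2 ] g 0.124 F [-4.3 -2.1  6.5]
 jaw 98.5 turn [-0.1, 0.1, 0.1] shift [0.2, 0.4, -0.1]
 jaw 278.5 turn [179.9, 0.1, -0.2] shift [0.2, 0.4, -0.1]
```

```bash
python3 -m inch '[[[0,0,0],[0,0,0],0.7],[[0,0,0],[0,0,0],0.6],[[0,0,0],[0,0,0],0.6],[[0,0,0],[-10,0,0],0.6],[[0,0,0],[-60,0,0],0.6],[[0,0,0],[-120,0,0],0.6],[[3,0,0],[-120,0,-60],0.6],[[6,0,0],[-120,0,-120],0.6],[[10,0,0],[-120,0,-180],0.6],[[16,0,0],[-120,-15,-220],0.65]]'; python3 - <<'E'
from h import *
t=snap('top',9)
crop(t,190,310,140,250,6,'j1.png')
q=(.5688,.2925,.14)
for _ in range(2): q,f=fitp(t,steel(t,'round',q,.012),'round',q,.012)
print(np.round(q*[1000,1000,57.3],1),f)
go(.551,.0706,.025,82)
E
```

```text
clock: 26.58
position: [0.6168, 0.0734, 0.1497]
ee_rot: [-0.464, 0.532, 0.464, 0.535]
ft_force: [1.3, 0.2, 0.2]
grip_width: 0.35
[570.1 292.7  10.6] 3.4363352153234215
t 26.62 pos [0.6192 0.0675 0.1497] jaw yaw 81.4 xaxis [ 0.004 -0.001 -1.   ] q [-0.36  0.38  0.23  1.59 -0.09  1.18  1.3 ] g 0.35 F [-1.5 -6.1  0.2]
 jaw 82 turn [-0.6, -0.0, 0.2] shift [124.4, 68.4, -7.1]
 jaw 262 turn [179.4, 0.4, 0.1] shift [124.4, 68.4, -7.1]
```

View pics/j1.png

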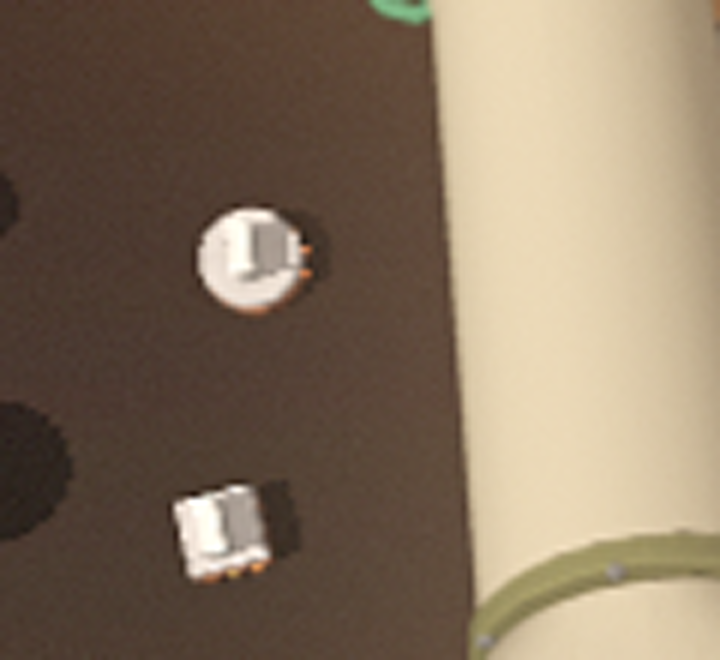

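```bash
python3 -m inch '[[[0,0,0],[0,35,-4],0.7],[[0,0,0],[0,68,-7],0.7],[[0,0,0],[0,68,-7],0.7]]'; python3 - <<'E'
from h import *
go(.551,.0706,.025,82)
t=snap('scene',10); crop(t,250,400,110,230,5,'k.png')
E
```

```text
clock: 27.0
position: [0.5495, 0.0713, 0.1502]
ee_rot: [-0.462, 0.535, 0.46, 0.537]
ft_force: [-0.3, 0.2, -0.2]
grip_width: 0.3
t 27.0 pos [0.5495 0.0713 0.1502] jaw yaw 81.46 xaxis [ 0.004 -0.001 -1.   ] q [-0.4   0.23  0.22  1.77 -0.05  1.14  1.25] g 0.3 F [-0.3  0.2 -0.2]
 jaw 82 turn [-0.5, 0.0, 0.2] shift [125.2, -1.0, -0.5]
 jaw 262 turn [179.5, 0.4, -0.0] shift [125.2, -1.0, -0.5]
```

View pics/k.png

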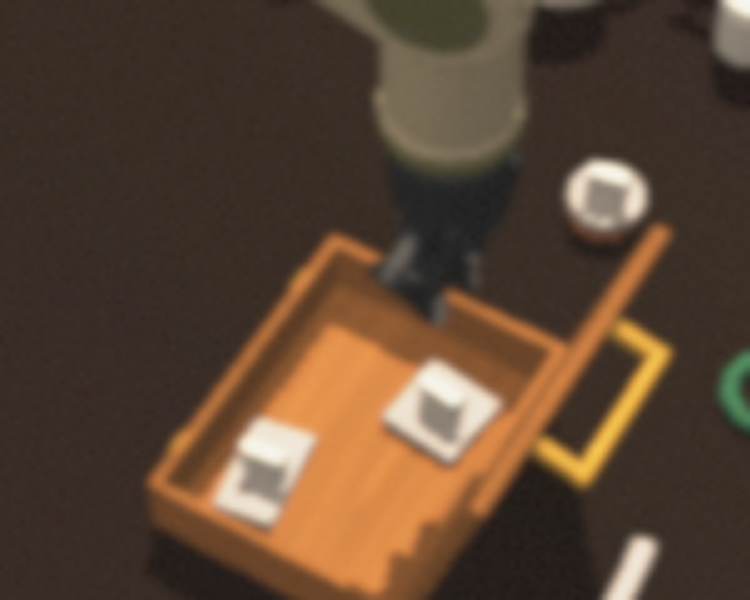

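Lid and plates undisturbed; now descending on the large square.

```bash
python3 -m inch '[[[-0.5,0,0.2],[40,-1,-0.5],0.7],[[-0.5,0,0.2],[80,-1,-0.5],0.7],[[-0.5,0,0.2],[110,-1,-0.5],0.7],[[-0.5,0,0.2],[125,-1,-0.5],0.7],[[-0.5,0,0.2],[125,-1,-0.5],0.7],[[-0.5,0,0.2],[125,-1,-0.5],1],[[-0.5,0,0.2],[125,-1,-0.5],1],[[-0.5,0,0.2],[125,-1,-0.5],1],[[-0.5,0,0.2],[125,-1,-0.5],1],[[-0.5,0,0.2],[125,-1,-0.5],1]]' 60;  python3 -c "
from h import *
go(.551,.0706,.025,82)"; python3 -m inch '[[[0,0,0],[-10,0,0],1],[[0,0,0],[-50,0,0],1],[[0,0,0],[-100,0,0],1],[[0,0,0],[-125,0,0],1],[[0,0,0],[-125,0,0],1]]'; python3 -c "
from h import *
go(.6012,-.3246,.10,5)"
```

```text
clock: 28.3
position: [0.5534, 0.0706, 0.0267]
ee_rot: [-0.465, 0.533, 0.463, 0.535]
ft_force: [-0.3, -0.2, 5.9]
grip_width: 0.121
t 28.3 pos [0.5534 0.0706 0.0267] jaw yaw 81.95 xaxis [ 0.004  0.    -1.   ] q [-0.38  0.39  0.2   1.86 -0.1   0.9   1.3 ] g 0.121 F [-0.3 -0.2  5.9]
 jaw 82 turn [-0.0, 0.1, 0.2] shift [1.7, 2.4, -0.4]
 jaw 262 turn [180.0, 0.4, -0.1] shift [1.7, 2.4, -0.4]
clock: 28.92
position: [0.5539, 0.0708, 0.154]
ee_rot: [-0.465, 0.531, 0.462, 0.536]
ft_force: [-1.6, 0.2, -2.5]
grip_width: 0.123
t 28.93 pos [0.5539 0.0708 0.154 ] jaw yaw 81.95 xaxis [ 0.008  0.002 -1.   ] q [-0.4   0.24  0.22  1.76 -0.06  1.15  1.27] g 0.123 F [-1.6  0.2 -2.5]
 jaw 5 turn [76.9, 0.4, 0.3] shift [53.7, -101.8, -385.1]
 jaw 185 turn [-103.0, -0.3, 0.5] shift [53.7, -101.8, -385.1]
```

```bash
python3 -m inch '[[[8,0,0.3],[0,-11,-42],1],[[16,0,0.3],[0,-22,-84],1],[[24,0,0.3],[0,-34,-128],1],[[32,0,0.3],[0,-45,-170],1],[[41,0,0.3],[0,-56,-214],1],[[50,0,0.3],[0,-68,-256],1],[[59,0,0.3],[0,-80,-300],1],[[68,0,0.3],[0,-91,-344],1],[[77,0,0.3],[0,-102,-388],1],[[77,0,0.3],[0,-102,-388],1]]'; python3 -c "
from h import *
t=snap('top',11);s=snap('scene',11)
go(.6015,-.3278,.10,5.1)
b,f=fit([s],[blockmask(s,'bigsq',(.5985,-.3213,.09),0,.012)],'bigsq',(.5985,-.3213,.09),0,.012);print(b*[1000,1000,57.3],f)
b,f=fit([s],[blockmask(s,'oblong',(.3874,-.2755,.41),0,.012)],'oblong',(.3874,-.2755,.41),0,.012);print(b*[1000,1000,57.3],f)
cv2.imwrite('pics/scene11.png',s['pixels'][...,::-1])"
```

```text
clock: 30.18
position: [0.5981, -0.3321, 0.1516]
ee_rot: [-0.027, 0.706, 0.029, 0.707]
ft_force: [-0.4, -0.4, -2.2]
grip_width: 0.119
t 30.27 pos [ 0.5998 -0.3275  0.1519] jaw yaw 4.93 xaxis [ 0.002  0.006 -1.   ] q [ 0.03  0.56  0.59  1.41 -0.32  1.26  0.73] g 0.121 F [ 0.2 -0.  -3. ]
 jaw 5.1 turn [-0.2, 0.2, -0.3] shift [51.9, -0.7, 1.5]
 jaw 185.1 turn [179.8, -0.5, -0.2] shift [51.9, -0.7, 1.5]
[ 600.5196354  -322.1997941     3.95927252] 58.42636823602378
[ 387.4   -275.5     23.493] 5.608890488376887
```

View pics/scene11.png

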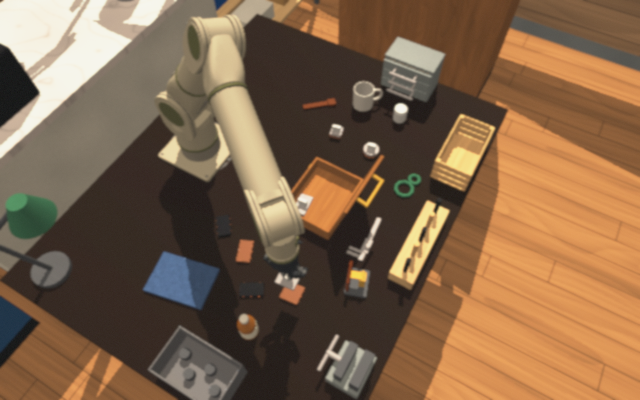

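```bash
python3 -m inch '[[[0,0,-0.3],[35,-0.7,1.5],1],[[0,0.2,-0.3],[70,-0.7,1.5],1],[[0,0.2,-0.3],[100,-0.7,1.5],1],[[0,0.2,-0.3],[112,-0.7,1.5],1],[[0,0.2,-0.3],[116,-0.7,1.5],1],[[0,0.2,-0.3],[116,-0.7,1.5],1],[[0,0.2,-0.3],[116,-0.7,1.5],1]]'; python3 -c "
from h import *
go(.6015,-.3278,.0327,5.1)
s=snap('scene',12);crop(s,240,340,240,340,6,'l1.png')"
```

```text
clock: 31.15
position: [0.6022, -0.3277, 0.0371]
ee_rot: [-0.031, 0.706, 0.03, 0.707]
ft_force: [0.1, -0.5, -2.9]
grip_width: 0.12
t 31.15 pos [ 0.6022 -0.3277  0.0371] jaw yaw 4.94 xaxis [ 0.001 -0.    -1.   ] q [ 0.06  0.68  0.54  1.5  -0.37  1.07  0.77] g 0.12 F [ 0.1 -0.5 -2.9]
 jaw 5.1 turn [-0.2, 0.0, 0.0] shift [4.4, -0.0, -0.8]
 jaw 185.1 turn [179.8, 0.0, -0.1] shift [4.4, -0.0, -0.8]
```

View pics/l1.png

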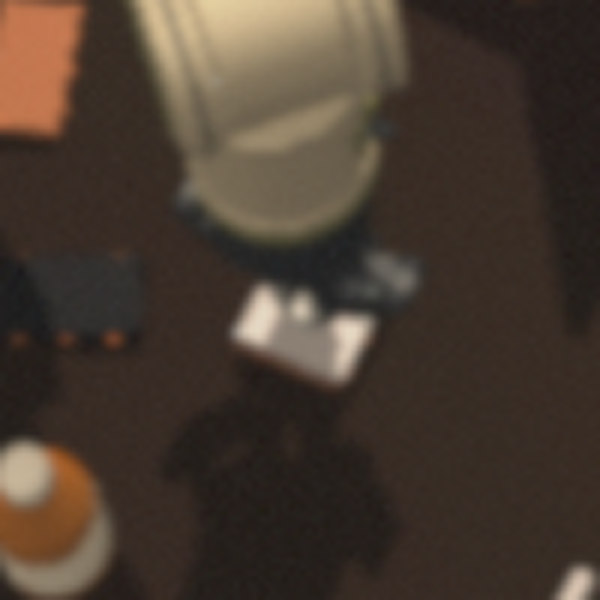

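```bash
python3 -m inch '[[[0,0,0],[2,0,-0.6],1],[[0,0,0],[3.5,0,-0.6],1],[[0,0,0],[4.5,0,-0.6],1],[[0,0,0],[5,0,-0.6],1],[[0,0,0],[5,0,-0.6],1]]'; python3 -c "
from h import *
go(.6015,-.3278,.0327,5.1)"
```

```text
clock: 31.82
position: [0.6015, -0.3277, 0.0328]
ee_rot: [-0.03, 0.706, 0.031, 0.707]
ft_force: [-3.5, 3.1, 7.4]
grip_width: 0.122
t 31.82 pos [ 0.6015 -0.3277  0.0328] jaw yaw 4.94 xaxis [ 0.001  0.    -1.   ] q [ 0.06  0.68  0.54  1.51 -0.38  1.06  0.77] g 0.122 F [-3.5  3.1  7.4]
 jaw 5.1 turn [-0.2, 0.0, -0.0] shift [0.1, -0.1, -0.0]
 jaw 185.1 turn [179.8, -0.0, -0.1] shift [0.1, -0.1, -0.0]
```

```bash
python3 -m inch '[[[0,0,0],[-0.3,0,0],0.7],[[0,0,0],[-0.3,0,0],0.6],[[0,0,0],[-0.3,0,0],0.6],[[0,0,0],[-10,0,0],0.6],[[0,0,0],[-60,0,0],0.6],[[0,0,0],[-115,0,0],0.65],[[0,0,0],[-115,0,0],0.65]]'; python3 -c "
from h import *
go(.467,-.033,.15,-83.4)"
```

```text
clock: 32.7
position: [0.6035, -0.3296, 0.1539]
ee_rot: [-0.032, 0.703, 0.029, 0.709]
ft_force: [-0.5, 0.5, -0.1]
grip_width: 0.349
t 32.7 pos [ 0.6035 -0.3296  0.1539] jaw yaw 4.92 xaxis [ 0.009 -0.003 -1.   ] q [ 0.03  0.56  0.59  1.41 -0.32  1.26  0.73] g 0.349 F [-0.5  0.5 -0.1]
 jaw -83.4 turn [88.3, 0.6, -0.2] shift [1.7, 307.2, -110.6]
 jaw 96.6 turn [-91.7, 0.2, 0.6] shift [1.7, 307.2, -110.6]
```

```bash
python3 -m inch '[[[9,0,0],[0,35,-12],0.65],[[18,0,0],[0,70,-25],0.65],[[27,0,0],[0,105,-37],0.65],[[36,0,0],[0,140,-50],0.65],[[45,0,0],[0,175,-62],0.65],[[54,0,0],[0,210,-75],0.65],[[63,0,0],[0,245,-88],0.65],[[72,0.6,0],[0,280,-100],0.65],[[80,0.6,-0.2],[0,307,-110],0.65],[[88,0.6,-0.2],[0,307,-110],0.65]]'; python3 - <<'E'
from h import *
go(.467,-.033,.025,-83.4)
t=snap('top',13); s=snap('scene',13)
crop(t,370,480,130,250,5,'m1.png');crop(s,220,330,230,330,5,'m2.png')
q=(.6012,-.3246,.09-np.pi/2)
for _ in range(2): q,f=fitp(t,steel(t,'bigsq',q,.012),'bigsq',q,.012)
print(np.round(q*[1000,1000,57.3],1),f)
b,f=fit([t],[blockmask(t,'oblong',(.3909,-.2788,.42),0,.012)],'oblong',(.3909,-.2788,.42),0,.012);print(b*[1000,1000,57.3],f)
E
```

```text
clock: 33.95
position: [0.4669, -0.0309, 0.1517]
ee_rot: [0.469, 0.53, -0.469, 0.528]
ft_force: [1.0, -0.1, 0.5]
grip_width: 0.351
t 33.95 pos [ 0.4669 -0.0309  0.1517] jaw yaw -83.14 xaxis [-0.001  0.002 -1.   ] q [-0.78  0.03  0.77  2.   -0.03  1.12 -1.45] g 0.351 F [ 1.  -0.1  0.5]
 jaw -83.4 turn [0.3, -0.1, 0.0] shift [126.7, -0.0, 2.4]
 jaw 96.6 turn [-179.7, -0.1, -0.2] shift [126.7, -0.0, 2.4]
[ 603.2 -325.6  -85.2] 8.80070841727094
[ 390.87032162 -278.98798618   24.48104714] 8.74811539509308
```

View pics/m1.png

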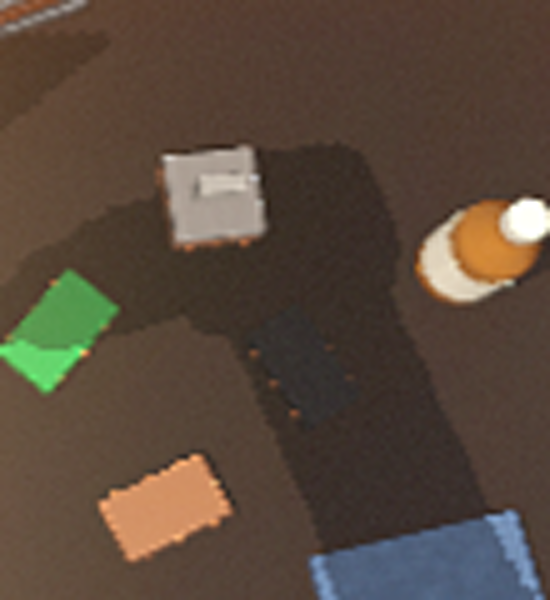

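View pics/m2.png

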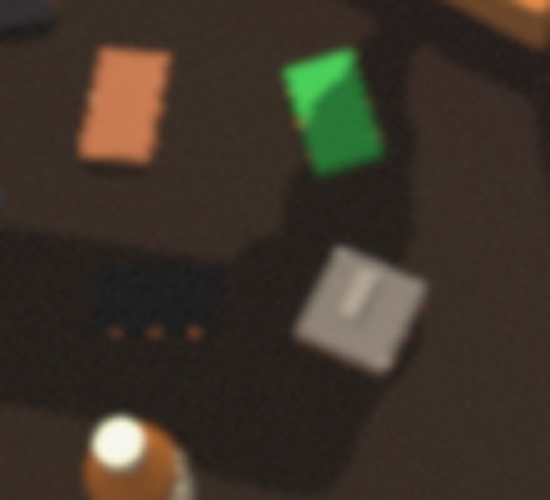

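```bash
python3 -m inch '[[[0.2,0,0],[40,0,2.4],0.7],[[0.2,0,0],[80,0,2.4],0.7],[[0.2,0,0],[112,0,2.4],0.7],[[0.2,0,0],[126,0,2.4],0.7],[[0.2,0,0],[126,0,2.4],0.7],[[0.2,0,0],[126,0,2.4],1],[[0.2,0,0],[126,0,2.4],1],[[0.2,0,0],[126,0,2.4],1],[[0.2,0,0],[126,0,2.4],1],[[0.2,0,0],[126,0,2.4],1]]' 60;  python3 -c "
from h import *
go(.467,-.033,.025,-83.4)"; python3 -m inch '[[[0,0,0],[-10,0,0],1],[[0,0,0],[-50,0,0],1],[[0,0,0],[-100,0,0],1],[[0,0,0],[-125,0,0],1],[[0,0,0],[-125,0,0],1]]'; python3 -c "
from h import *
go(.3909,-.2788,.15,-66)"
```

```text
clock: 35.3
position: [0.4686, -0.035, 0.027]
ee_rot: [0.471, 0.528, -0.469, 0.528]
ft_force: [-2.0, -0.5, 7.6]
grip_width: 0.123
t 35.3 pos [ 0.4686 -0.035   0.027 ] jaw yaw -83.32 xaxis [ 0.002  0.002 -1.   ] q [-0.69  0.28  0.74  2.1  -0.25  0.85 -1.25] g 0.123 F [-2.  -0.5  7.6]
 jaw -83.4 turn [0.1, -0.1, -0.1] shift [2.0, -1.4, -2.1]
 jaw 96.6 turn [-179.9, 0.2, -0.1] shift [2.0, -1.4, -2.1]
clock: 35.92
position: [0.4696, -0.035, 0.1541]
ee_rot: [0.472, 0.528, -0.468, 0.529]
ft_force: [0.4, -0.5, -2.7]
grip_width: 0.121
t 35.92 pos [ 0.4696 -0.035   0.1541] jaw yaw -83.31 xaxis [ 0.006  0.004 -1.   ] q [-0.8   0.03  0.81  1.99 -0.03  1.12 -1.44] g 0.121 F [ 0.4 -0.5 -2.7]
 jaw -66 turn [-17.3, -0.1, -0.4] shift [2.7, -106.6, 233.0]
 jaw 114 turn [162.7, -0.5, 0.2] shift [2.7, -106.6, 233.0]
```

```bash
python3 -c "
from h import *
go(.3932,-.2781,.12,-65.8)"; python3 -m inch '[[[-2,0,0],[0,-18,39],1],[[-5,0,0],[0,-36,78],1],[[-8,0,-0.4],[0,-54,116],1],[[-11,0,-0.4],[0,-72,155],1],[[-14,0,-0.4],[0,-90,194],1],[[-17,0,-0.4],[0,-108,232],1],[[-17.5,0,-0.4],[30,-109,232],1],[[-17.5,0,-0.4],[50,-109,232],1],[[-17.5,0,-0.4],[50,-109,232],1]]'; python3 -c "
from h import *
s=snap('scene',14)
go(.3932,-.2781,.036,-65.8);crop(s,200,300,200,300,6,'n1.png')"
```

```text
t 35.92 pos [ 0.4696 -0.035   0.1541] jaw yaw -83.31 xaxis [ 0.006  0.004 -1.   ] q [-0.8   0.03  0.81  1.99 -0.03  1.12 -1.44] g 0.121 F [ 0.4 -0.5 -2.7]
 jaw -65.8 turn [-17.5, -0.1, -0.4] shift [32.7, -104.4, 232.7]
 jaw 114.2 turn [162.5, -0.5, 0.2] shift [32.7, -104.4, 232.7]
clock: 37.05
position: [0.3869, -0.2775, 0.101]
ee_rot: [0.384, 0.595, -0.385, 0.592]
ft_force: [-0.4, -0.3, -1.3]
grip_width: 0.118
t 37.1 pos [ 0.3877 -0.2779  0.1021] jaw yaw -65.84 xaxis [-0.004  0.002 -1.   ] q [-0.44  0.2   1.07  2.03 -0.21  1.02 -0.42] g 0.128 F [ 1.  -0.3 -1.4]
 jaw -65.8 turn [-0.0, -0.2, 0.1] shift [66.1, 5.1, 2.6]
 jaw 114.2 turn [180.0, 0.2, 0.3] shift [66.1, 5.1, 2.6]
```

View pics/n1.png

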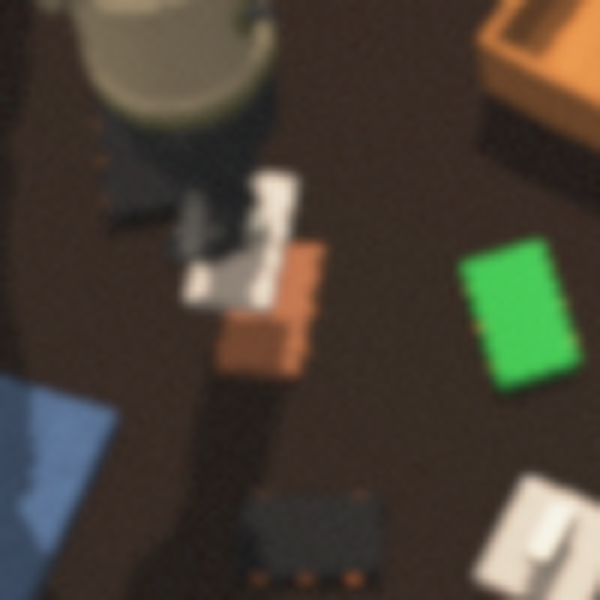

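```bash
python3 -m inch '[[[0,-0.2,0.1],[10,5,2.6],1],[[0,-0.2,0.1],[40,5,2.6],1],[[0,-0.2,0.1],[60,5,2.6],1],[[0,-0.2,0.1],[66,5,2.6],1],[[0,-0.2,0.1],[66,5,2.6],1]]'; python3 -c "
from h import *
go(.3932,-.2781,.033,-65.8)"
```

```text
clock: 37.72
position: [0.3934, -0.2783, 0.0364]
ee_rot: [0.384, 0.593, -0.385, 0.594]
ft_force: [-0.8, 0.2, -1.1]
grip_width: 0.12
t 37.73 pos [ 0.3934 -0.2783  0.0364] jaw yaw -65.84 xaxis [-0.    -0.001 -1.   ] q [-0.33  0.36  0.97  2.07 -0.37  0.9  -0.3 ] g 0.12 F [-0.8  0.2 -1.1]
 jaw -65.8 turn [-0.0, 0.1, 0.0] shift [3.4, -0.1, -0.2]
 jaw 114.2 turn [180.0, 0.1, -0.1] shift [3.4, -0.1, -0.2]
```

```bash
python3 -m inch '[[[0,0,0],[1.5,0,0],1],[[0,0,0],[2.7,0,0],1],[[0,0,0],[3.4,0,0],1],[[0,0,0],[4,0,0],1],[[0,0,0],[4,0,0],1]]'; python3 -c "
from h import *
go(.3932,-.2781,.033,-65.8)"
```

```text
clock: 38.35
position: [0.3936, -0.2783, 0.033]
ee_rot: [0.384, 0.593, -0.384, 0.594]
ft_force: [-3.1, 2.8, 9.1]
grip_width: 0.118
t 38.35 pos [ 0.3936 -0.2783  0.033 ] jaw yaw -65.84 xaxis [ 0. -0. -1.] q [-0.32  0.36  0.96  2.07 -0.38  0.89 -0.29] g 0.118 F [-3.1  2.8  9.1]
 jaw -65.8 turn [-0.0, 0.0, 0.0] shift [-0.0, -0.3, -0.3]
 jaw 114.2 turn [180.0, 0.0, -0.0] shift [-0.0, -0.3, -0.3]
```

```bash
python3 -m inch '[[[0,0,0],[-0.3,0,0],0.7],[[0,0,0],[-0.3,0,0],0.6],[[0,0,0],[-0.3,0,0],0.6],[[0,0,0],[-10,0,0],0.6],[[0,0,0],[-60,0,0],0.6],[[0,0,0],[-115,0,0],0.65],[[0,0,0],[-170,0,0],0.7],[[0,0,0],[-220,0,0],0.7],[[0,0,0],[-260,0,0],0.7],[[0,0,0],[-270,0,0],0.7]]'; python3 -c "
from h import *
go(.70,.0105,.31,-1.6)"
```

```text
clock: 39.6
position: [0.3941, -0.2789, 0.3053]
ee_rot: [0.385, 0.592, -0.384, 0.595]
ft_force: [0.6, -0.2, -1.4]
grip_width: 0.298
t 39.6 pos [ 0.3941 -0.2789  0.3053] jaw yaw -65.87 xaxis [ 0.004 -0.    -1.   ] q [-0.64 -0.16  1.08  1.75  0.14  1.47 -0.73] g 0.298 F [ 0.6 -0.2 -1.4]
 jaw -1.6 turn [-64.3, 0.2, -0.1] shift [-3.4, 397.5, -139.1]
 jaw 178.4 turn [115.7, -0.2, -0.2] shift [-3.4, 397.5, -139.1]
```

```bash
python3 -m inch '[[[-7,0,0],[-5,44,-15],0.7],[[-14,0,0],[-5,88,-31],0.7],[[-21,0,0],[-5,132,-46],0.7],[[-28,0,0],[-5,177,-62],0.7],[[-36,0,0],[-5,221,-77],0.7],[[-43,0,0],[-5,265,-93],0.7],[[-50,0,0],[-5,309,-108],0.7],[[-57,0,0],[-5,353,-124],0.7],[[-64,0.2,0],[-4,397,-139],0.7],[[-64,0.2,0],[-4,397,-139],0.7]]'; python3 - <<'E'
from h import *
go(.708,.0105,.293,-1.6)
t=snap('top',15); s=snap('scene',15)
cv2.imwrite('pics/top15.png',t['pixels'][...,::-1])
T=cv2.resize(t['pixels'][150:260,380:450],None,fx=6,fy=6,interpolation=cv2.INTER_CUBIC);T2=cv2.resize(t['pixels'][150:260,200:255],None,fx=6,fy=6,interpolation=cv2.INTER_CUBIC)
cv2.imwrite('pics/o1.png',cv2.resize(np.hstack([T2,T])[...,::-1],None,fx=.88,fy=.88))
for n,b in dict(round=(.5688,.2925,.14),smallsq=(.4144,.3055,.235),bigsq=(.6012,-.3246,.09-np.pi/2),oblong=(.3909,-.2789,.42)).items():
    q=b
    for _ in range(2): q,f=fitp(t,steel(t,n,q,.012),n,q,.012)
    print(n,np.round((q-b)*[1000,1000,57.3],1),round(f,1))
E
```

```text
clock: 40.85
position: [0.7008, 0.0135, 0.3075]
ee_rot: [0.01, 0.708, -0.009, 0.706]
ft_force: [0.4, -0.2, -0.9]
grip_width: 0.3
t 40.85 pos [0.7008 0.0135 0.3075] jaw yaw -1.56 xaxis [-0.002  0.001 -1.   ] q [-0.56  0.58  0.82  1.13 -0.42  1.59  0.13] g 0.3 F [ 0.4 -0.2 -0.9]
 jaw -1.6 turn [0.0, -0.1, -0.0] shift [14.5, -2.8, 7.3]
 jaw 178.4 turn [-180.0, 0.1, -0.2] shift [14.5, -2.8, 7.3]
round [1.4 0.1 5.1] 3.1
smallsq [ 1.  -0.1 -0.1] 56.7
bigsq [ 2.  -1.  -0.3] 16.3
oblong [ 3.5 -2.3  0.2] 108.2
```

View pics/o1.png

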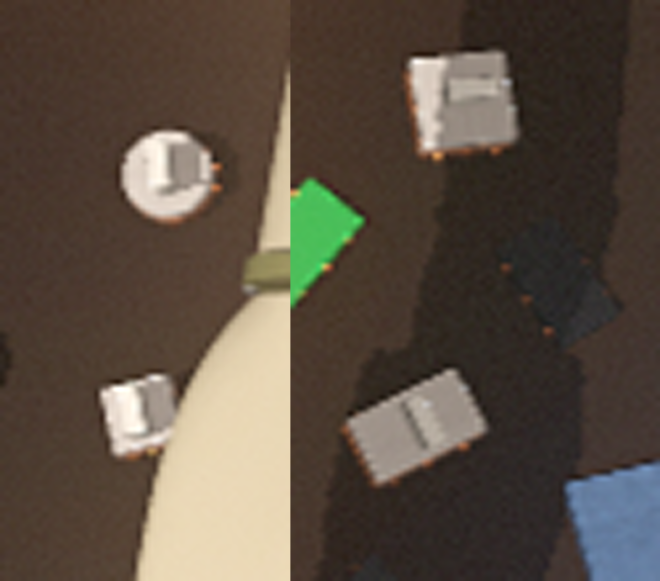

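View pics/top15.png

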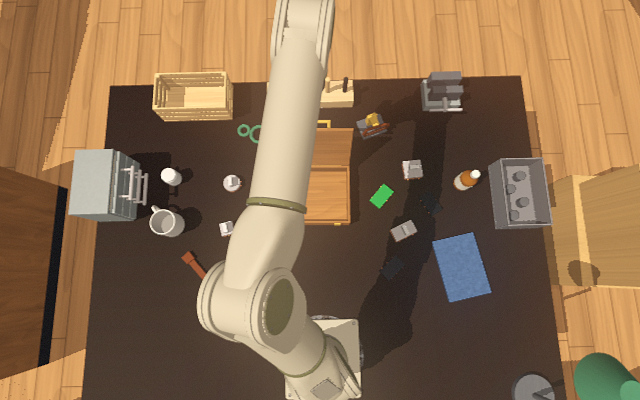

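```bash
python3 -c "
from h import *
go(.35,.45,.33,60)"
```

```text
t 40.95 pos [0.6994 0.0094 0.3094] jaw yaw -1.96 xaxis [-0.  0. -1.] q [-0.56  0.58  0.82  1.13 -0.41  1.59  0.13] g 0.3 F [ 0.2 -0.8  0.6]
 jaw 60 turn [-62.0, -0.0, -0.0] shift [-20.4, 428.3, -364.2]
 jaw 240 turn [118.0, -0.0, 0.0] shift [-20.4, 428.3, -364.2]
```

```bash
python3 -m inch '[[[-6,0,0],[-20,43,-36],0.7],[[-12,0,0],[-20,86,-73],0.7],[[-18,0,0],[-20,128,-109],0.7],[[-24,0,0],[-20,171,-146],0.7],[[-30,0,0],[-20,214,-182],0.7],[[-36,0,0],[-20,257,-218],0.7],[[-42,0,0],[-20,300,-255],0.7],[[-48,0,0],[-20,342,-291],0.7],[[-55,0,0],[-20,385,-328],0.7],[[-62,0,0],[-20,428,-364],0.7]]'; python3 - <<'E'
from h import *
go(.708,.0105,.31,-1.6)
t=snap('top',16); s=snap('scene',16)
cv2.imwrite('pics/top16.png',t['pixels'][...,::-1])
T=cv2.resize(t['pixels'][150:260,380:450],None,fx=6,fy=6,interpolation=cv2.INTER_CUBIC);T2=cv2.resize(t['pixels'][150:260,200:255],None,fx=6,fy=6,interpolation=cv2.INTER_CUBIC)
cv2.imwrite('pics/p1.png',cv2.resize(np.hstack([T2,T])[...,::-1],None,fx=.88,fy=.88))
for n,b in dict(round=(.5688,.2925,.14),smallsq=(.4144,.3055,.235),bigsq=(.6012,-.3246,.09-np.pi/2),oblong=(.3909,-.2789,.42)).items():
    q=b
    for _ in range(2): q,f=fitp(t,steel(t,n,q,.012),n,q,.012)
    print(n,np.round((q-b)*[1000,1000,57.3],1),round(f,1))
E
```

```text
clock: 42.2
position: [0.3496, 0.4493, 0.3298]
ee_rot: [-0.354, 0.612, 0.354, 0.612]
ft_force: [1.0, -0.4, 0.3]
grip_width: 0.3
t 42.2 pos [0.3496 0.4493 0.3298] jaw yaw 60.1 xaxis [-0.     0.001 -1.   ] q [-1.4   0.18  0.48  1.47 -0.08  1.51  0.13] g 0.3 F [ 1.  -0.4  0.3]
 jaw -1.6 turn [61.7, 0.0, -0.0] shift [19.5, -529.4, -201.7]
 jaw 178.4 turn [-118.3, 0.0, 0.0] shift [19.5, -529.4, -201.7]
round [1.4 0.3 4. ] 4.1
smallsq [1.2 0.1 0.3] 3.6
bigsq [ 1.9 -1.  -0.3] 6.9
oblong [ 3.5 -2.6 -0.2] 40.5
```

View pics/p1.png

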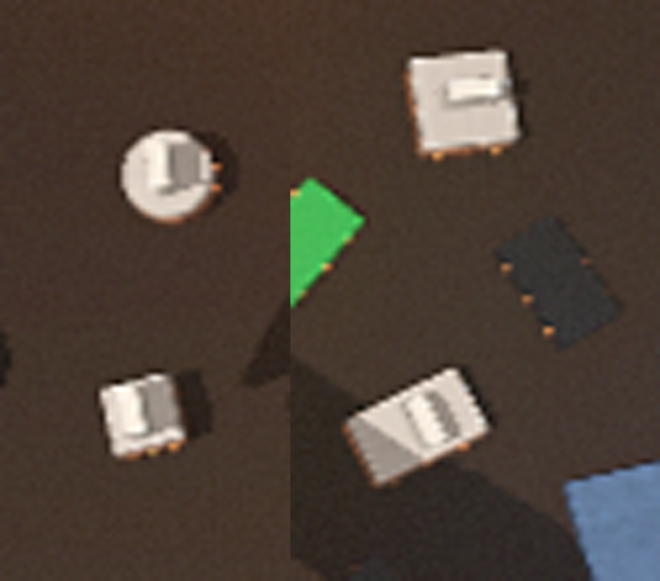

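```bash
python3 - <<'E'
from h import *
s=load('scene',16)
a=[cv2.resize(s['pixels'][v-22:v+22,u-22:u+22],None,fx=8.5,fy=8.5,interpolation=cv2.INTER_CUBIC) for u,v in ((336,131),(371,151),(291,292),(246,251))]
cv2.imwrite('pics/p2.png',np.vstack([np.hstack(a[:2]),np.hstack(a[2:])])[...,::-1][:600])
E
```

```text
(no output)
```

View pics/p2.png

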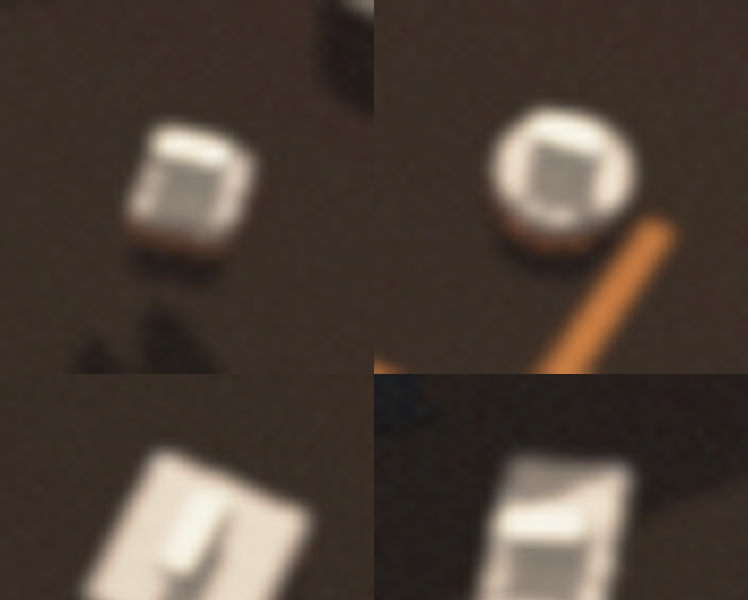

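```bash
cat >> h.py <<'E'
def duo(c,n,b,p,fn=None,s=14,pad=5):
    Hb=hull(c,n,b,0,.012); Hp=hull(c,n,p,.012,.022); A=np.vstack([Hb,Hp]); lo=np.floor(A.min(0)).astype(int)-pad; hi=np.ceil(A.max(0)).astype(int)+pad
    im=cv2.resize(c['pixels'][lo[1]:hi[1],lo[0]:hi[0]],None,fx=s,fy=s,interpolation=cv2.INTER_CUBIC)[...,::-1].copy()
    for h,col in ((Hb,(0,255,0)),(Hp,(255,0,0))): cv2.polylines(im,[np.round((h-lo+.5)*s).astype(np.int32)],True,col)
    if fn: cv2.imwrite('pics/'+fn,im)
    return im
E
python3 - <<'E'
from h import *
t=load('top',16)
B=dict(round=(.5688,.2925,.14),smallsq=(.4144,.3055,.235),bigsq=(.6012,-.3246,.09),oblong=(.3909,-.2789,.42))
a=[cv2.resize(duo(t,n,b,b),(395,295) if 0 else None,fx=.85,fy=.85) for n,b in B.items()]
W=max(x.shape[1] for x in a);H=max(x.shape[0] for x in a)
a=[cv2.copyMakeBorder(x,0,H-x.shape[0],0,W-x.shape[1],cv2.BORDER_CONSTANT) for x in a]
im=np.vstack([np.hstack(a[:2]),np.hstack(a[2:])]);k=min(800/im.shape[1],600/im.shape[0],1);cv2.imwrite('pics/q1.png',cv2.resize(im,None,fx=k,fy=k))
E
```

```text
(no output)
```

View pics/q1.png

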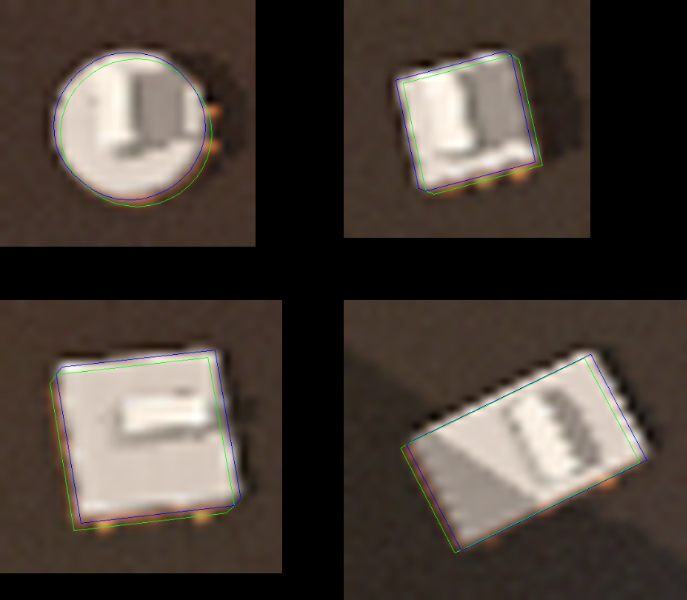

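```bash
python3 - <<'E'
from h import *
a=[]
for f in (13,16):
    t=load('top',f)
    b=(.3909,-.2789,.42); p=(.3909+.0023+.0012,-.2789-.0027,.42)
    a.append(duo(t,'oblong',b,b,s=12,pad=5)); 
t=load('top',16);a.append(duo(t,'oblong',b,(.3921,-.2789,.42),s=12,pad=5));a.append(duo(t,'oblong',b,p,s=12,pad=5))
W=min(x.shape[1] for x in a);H=min(x.shape[0] for x in a);a=[x[:H,:W] for x in a]
im=np.vstack([np.hstack(a[:2]),np.hstack(a[2:])]);k=min(800/im.shape[1],600/im.shape[0],1);cv2.imwrite('pics/q2.png',cv2.resize(im,None,fx=k,fy=k)); print(im.shape)
E
```

```text
(816, 936, 3)
```

View pics/q2.png

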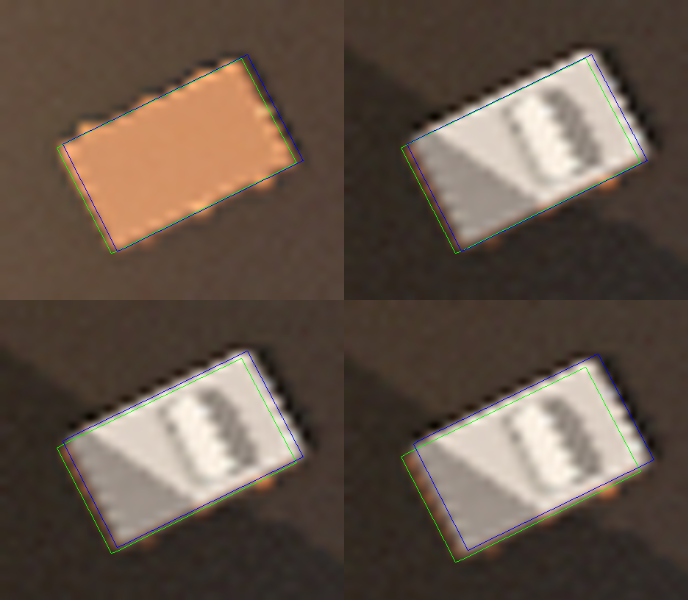

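```bash
python3 -c "
from h import *
go(.3936,-.2783,.25,-65.8)"
```

```text
t 42.3 pos [0.3452 0.4534 0.3287] jaw yaw 60.64 xaxis [-0.003  0.    -1.   ] q [-1.41  0.18  0.48  1.47 -0.08  1.51  0.13] g 0.296 F [ 0.1  0.1 -0.6]
 jaw -65.8 turn [126.4, -0.2, -0.0] shift [78.4, -401.2, -613.9]
 jaw 114.2 turn [-53.6, 0.0, -0.2] shift [78.4, -401.2, -613.9]
```

```bash
python3 -m inch '[[[9,0,0],[0,-44,-36],0.6],[[18,0,0],[0,-87,-72],0.6],[[27,0,0],[0,-131,-109],0.6],[[36,0,0],[0,-175,-145],0.6],[[45,0,0],[0,-218,-181],0.6],[[54,0,0],[0,-260,-220],0.6],[[63,0,0],[0,-295,-260],0.6],[[72,0,0],[0,-315,-310],0.6],[[81,0,0],[0,-335,-365],0.6],[[90,0,0],[0,-355,-420],0.6]]';python3 -c "
from h import *
go(.3936,-.2783,.15,-65.8)"
```

```text
clock: 43.55
position: [0.4471, -0.0899, 0.3274]
ee_rot: [0.182, 0.685, -0.181, 0.682]
ft_force: [1.2, 0.2, 0.8]
grip_width: 0.4
t 43.55 pos [ 0.4471 -0.0899  0.3274] jaw yaw -29.81 xaxis [-0.003  0.002 -1.   ] q [-0.93 -0.22  0.9   1.75  0.17  1.53 -0.57] g 0.4 F [1.2 0.2 0.8]
 jaw -65.8 turn [36.0, -0.2, 0.1] shift [177.2, -190.1, 48.0]
 jaw 114.2 turn [-144.0, -0.1, -0.3] shift [177.2, -190.1, 48.0]
```

```bash
python3 -m inch '[[[8,0,0],[30,-50,12],0.6],[[16,0,0],[60,-100,24],0.6],[[24,0,0],[90,-150,36],0.6],[[32,0,0],[130,-190,48],0.6],[[36,0,0],[177,-190,48],0.6],[[36,0,0],[177,-190,48],0.6]]';python3 -c "
from h import *
go(.3936,-.2783,.0335,-65.8)"
```

```text
clock: 44.3
position: [0.3898, -0.2785, 0.1474]
ee_rot: [0.383, 0.597, -0.388, 0.589]
ft_force: [0.2, 0.3, 1.4]
grip_width: 0.4
t 44.3 pos [ 0.3898 -0.2785  0.1474] jaw yaw -66.04 xaxis [-0.013  0.001 -1.   ] q [-0.67  0.19  1.31  1.98 -0.19  1.13 -0.43] g 0.4 F [0.2 0.3 1.4]
 jaw -65.8 turn [-0.2, -0.3, 0.7] shift [113.8, 4.8, 2.0]
 jaw 114.2 turn [179.8, 1.0, 0.5] shift [113.8, 4.8, 2.0]
```

```bash
python3 -m inch '[[[-0.2,-0.3,0.7],[30,4.8,2],0.6],[[-0.2,-0.3,0.7],[70,4.8,2],0.6],[[-0.2,-0.3,0.7],[100,4.8,2],0.6],[[-0.2,-0.3,0.7],[113,4.8,2],0.6],[[-0.2,-0.3,0.7],[113,4.8,2],0.6]]';python3 -c "
from h import *
go(.3936,-.2783,.0335,-65.8)"
```

```text
clock: 44.92
position: [0.3943, -0.278, 0.0358]
ee_rot: [0.385, 0.593, -0.383, 0.594]
ft_force: [-0.5, -0.2, 0.8]
grip_width: 0.398
t 44.92 pos [ 0.3943 -0.278   0.0358] jaw yaw -65.78 xaxis [ 0.002  0.002 -1.   ] q [-0.4   0.41  1.07  2.07 -0.46  0.91 -0.22] g 0.398 F [-0.5 -0.2  0.8]
 jaw -65.8 turn [0.0, -0.0, -0.2] shift [2.3, -0.8, -0.0]
 jaw 114.2 turn [-180.0, 0.3, -0.1] shift [2.3, -0.8, -0.0]
```

```bash
python3 -m inch '[[[0,0,-0.2],[1,0,0],0.7],[[0,0,-0.2],[1,0,0],1],[[0,0,-0.2],[1,0,0],1],[[0,0,-0.2],[1,0,0],1],[[0,0,-0.2],[1,0,0],1]]' 50;python3 -c "
from h import *
go(.3936,-.2783,.0335,-65.8)"
```

```text
clock: 45.55
position: [0.3954, -0.278, 0.0361]
ee_rot: [0.384, 0.594, -0.383, 0.594]
ft_force: [-2.9, 3.5, 13.7]
grip_width: 0.121
t 45.55 pos [ 0.3954 -0.278   0.0361] jaw yaw -65.74 xaxis [ 0.001  0.001 -1.   ] q [-0.4   0.41  1.07  2.07 -0.46  0.92 -0.22] g 0.121 F [-2.9  3.5 13.7]
 jaw -65.8 turn [0.1, -0.0, -0.1] shift [2.6, -1.7, -0.5]
 jaw 114.2 turn [-179.9, 0.1, -0.0] shift [2.6, -1.7, -0.5]
```

```bash
python3 -m inch '[[[0,0,0],[-2,0,0],1],[[0,0,0],[-2.5,0,-1.3],1],[[0,0,0],[-2.5,0,-2.6],1],[[0,0,0],[-2.5,0,-2.6],1],[[0,0,0],[-1,0,-2.6],1],[[0,0,0],[0,0,-2.6],1],[[0,0,0],[0,0,-2.6],1],[[0,0,0],[0,0,-2.6],1]]';python3 -c "
from h import *
go(.3954,-.278,.0361,-65.8)"
```

```text
clock: 46.55
position: [0.3943, -0.2757, 0.0362]
ee_rot: [0.384, 0.594, -0.383, 0.594]
ft_force: [-1.9, 1.7, 3.8]
grip_width: 0.127
t 46.55 pos [ 0.3943 -0.2757  0.0362] jaw yaw -65.75 xaxis [ 0.001  0.001 -1.   ] q [-0.41  0.41  1.07  2.08 -0.46  0.91 -0.23] g 0.127 F [-1.9  1.7  3.8]
 jaw -65.8 turn [0.0, -0.0, -0.1] shift [0.1, 0.1, 2.6]
 jaw 114.2 turn [-180.0, 0.1, -0.0] shift [0.1, 0.1, 2.6]
```

```bash
python3 -m inch '[[[0,0,0],[0,0,0],0.7],[[0,0,0],[0,0,0],0.6],[[0,0,0],[0,0,0],0.6],[[0,0,0],[-10,0,0],0.6],[[0,0,0],[-60,0,0],0.6],[[0,0,0],[-115,0,0],0.65],[[0,0,0],[-115,0,0],0.65]]';python3 -c "
from h import *
go(.47,-.02,.2,-83)"
```

```text
clock: 47.42
position: [0.3963, -0.2765, 0.1545]
ee_rot: [0.385, 0.592, -0.382, 0.596]
ft_force: [-0.0, 0.6, -0.1]
grip_width: 0.35
t 47.42 pos [ 0.3963 -0.2765  0.1545] jaw yaw -65.7 xaxis [ 0.007  0.001 -1.   ] q [-0.69  0.15  1.32  1.97 -0.17  1.13 -0.45] g 0.35 F [-0.   0.6 -0.1]
 jaw -83 turn [17.3, 0.0, -0.4] shift [-44.6, 173.0, -203.4]
 jaw 97 turn [-162.7, 0.6, 0.1] shift [-44.6, 173.0, -203.4]
```

```bash
python3 -m inch '[[[3,0,0],[-8,29,-34],0.65],[[6,0,0],[-15,58,-68],0.65],[[9,0,0],[-22,87,-102],0.65],[[12,0,0],[-30,116,-136],0.65],[[15,0,0],[-38,145,-170],0.65],[[17,0,0],[-45,173,-203],0.65],[[17,0,0],[-45,173,-203],0.65]]';python3 - <<'E'
from h import *
go(.708,.0105,.31,-1.6)
t=snap('top',17)
B=dict(bigsq=(.6012,-.3246,.09-np.pi/2),oblong=(.3909,-.2789,.42))
a=[]
for n,b in B.items():
    q=b
    for _ in range(2): q,f=fitp(t,steel(t,n,q,.012),n,q,.012)
    print(n,np.round((q-b)*[1000,1000,57.3],1),round(f,1))
    a.append(duo(t,n,np.array(b)+[.0012,0,0],np.array(b)+[.0012,0,0],s=12))
H=max(x.shape[0] for x in a);a=[cv2.copyMakeBorder(x,0,H-x.shape[0],0,0,cv2.BORDER_CONSTANT) for x in a]
im=np.hstack(a);k=min(1,800/im.shape[1]);cv2.imwrite('pics/r1.png',cv2.resize(im,None,fx=k,fy=k))
E
```

```text
clock: 48.3
position: [0.4705, -0.0175, 0.2003]
ee_rot: [0.468, 0.53, -0.464, 0.534]
ft_force: [0.3, -0.5, 0.1]
grip_width: 0.349
t 48.3 pos [ 0.4705 -0.0175  0.2003] jaw yaw -82.45 xaxis [ 0.007  0.    -1.   ] q [-1.03 -0.06  0.97  1.94  0.05  1.23 -1.52] g 0.349 F [ 0.3 -0.5  0.1]
 jaw -1.6 turn [-80.8, 0.3, -0.3] shift [-108.0, 239.9, 3.6]
 jaw 178.4 turn [99.1, -0.3, -0.3] shift [-108.0, 239.9, 3.6]
bigsq [ 1.8 -1.2  0.2] 10.3
oblong [2.2 0.1 0.3] 7.5
```

View pics/r1.png

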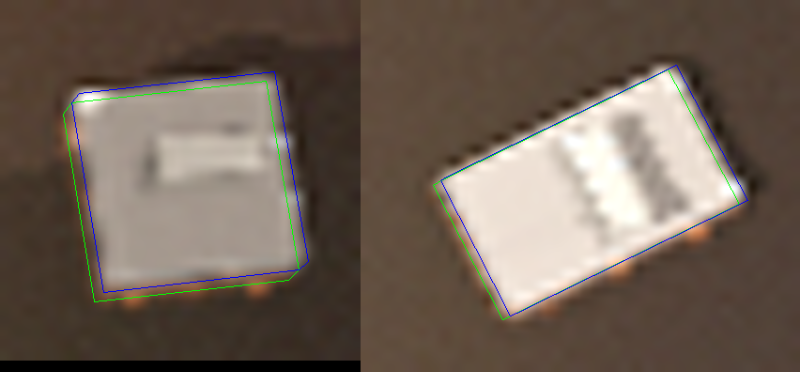

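```bash
python3 -m inch '[[[-9,0,0],[-50,10,0],0.7],[[-18,0,0],[-90,30,0],0.7],[[-27,0,0],[-108,60,1],0.7],[[-36,0,0],[-108,95,1],0.7],[[-45,0,0],[-108,130,2],0.7],[[-54,0,0],[-108,165,2],0.7],[[-63,0,0],[-108,200,3],0.7],[[-72,0.3,-0.3],[-108,236,4],0.7],[[-81,0.3,-0.3],[-108,236,4],0.7],[[-81,0.3,-0.3],[-108,236,4],0.7]]';python3 - <<'E'
from h import *
go(.704,.0115,.19,-1.6)
t=snap('top',18);s=snap('scene',18);crop(s,290,420,100,210,6,'s1.png');crop(t,260,360,90,180,6,'s2.png')
E
```

```text
clock: 49.6
position: [0.7037, 0.0048, 0.3091]
ee_rot: [0.01, 0.707, -0.011, 0.707]
ft_force: [-0.0, -0.4, -0.0]
grip_width: 0.301
t 49.6 pos [0.7037 0.0048 0.3091] jaw yaw -1.76 xaxis [-0.001 -0.001 -1.   ] q [-0.54  0.59  0.81  1.11 -0.41  1.6   0.14] g 0.301 F [-0.  -0.4 -0. ]
 jaw -1.6 turn [-0.2, -0.1, 0.1] shift [119.1, 6.9, 0.3]
 jaw 178.4 turn [179.8, 0.1, 0.1] shift [119.1, 6.9, 0.3]
```

View pics/s1.png

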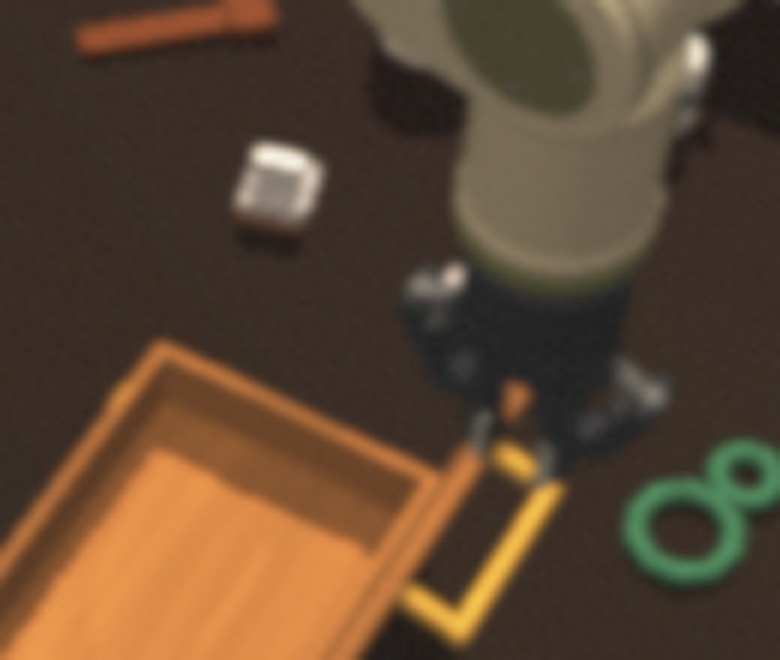

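```bash
python3 - <<'E'
from h import *
t=load('top',2); p=t['pixels'].astype(int)
sub=p[112:130,312]; print(sub.tolist())
for v in (120.5,121.5): print(unproj(t,312,v,.211))
s=load('scene',2)
for x in (.700,.7026,.705): print(proj(t,[x,.012,.211]),proj(s,[x,.012,.208]))
E
```

```text
[[102, 70, 45], [104, 70, 47], [102, 68, 46], [103, 69, 45], [100, 68, 46], [101, 68, 47], [99, 66, 46], [108, 74, 46], [251, 204, 94], [255, 219, 102], [241, 195, 89], [135, 96, 52], [94, 63, 43], [99, 66, 44], [96, 66, 43], [89, 60, 41], [221, 153, 85], [215, 148, 82]]
[0.70385878 0.01101618 0.211     ]
[0.70071685 0.0110839  0.211     ]
[[311.6952241 121.7359621]] [[372.84333143 193.14593306]]
[[311.67641036 120.90862692]] [[373.6061829 193.49936  ]]
[[311.65905921 120.14560918]] [[374.31098295 193.82589188]]
```

```bash
python3 -m inch '[[[0,0,0],[40,7,0],0.7],[[0,0,0],[80,7,0],0.7],[[0,0,0],[105,7,0],0.7],[[0,0,0],[118,7,0],0.7],[[0,0,0],[118,7,0],0.7],[[0,0,0],[118,7,0],1],[[0,0,0],[118,7,0],1],[[0,0,0],[118,7,0],1],[[0,0,0],[118,7,0],1]]' 25;python3 - <<'E'
from h import *
go(.7036,.0115,.19,-1.6)
s=snap('scene',19);crop(s,290,420,100,210,6,'s3.png')
E
```

```text
clock: 50.82
position: [0.7027, 0.0125, 0.1937]
ee_rot: [0.012, 0.707, -0.012, 0.707]
ft_force: [-9.0, 1.0, 11.2]
grip_width: 0.103
t 50.83 pos [0.7027 0.0125 0.1937] jaw yaw -1.97 xaxis [-0.001  0.001 -1.   ] q [-0.57  0.63  0.78  1.31 -0.44  1.38  0.16] g 0.103 F [-9.   1.  11.2]
 jaw -1.6 turn [-0.4, -0.1, -0.0] shift [3.7, -1.0, 0.9]
 jaw 178.4 turn [179.6, -0.1, 0.1] shift [3.7, -1.0, 0.9]
```

View pics/s3.png

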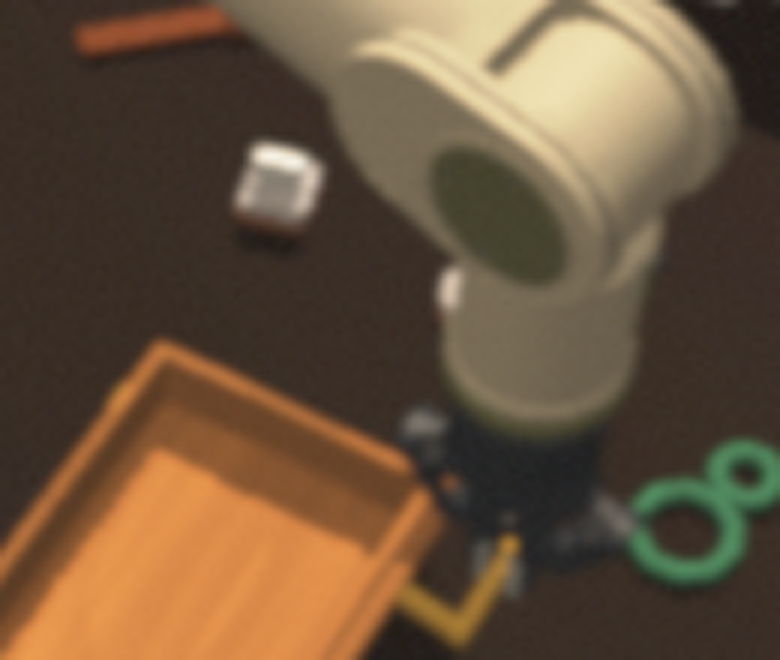

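```bash
python3 -m inch '[[[0,0,0],[-4,0,-8],1],[[0,0,0],[-8.5,0,-16.5],1],[[0,0,0],[-14.5,0,-30.5],1],[[0,0,0],[-19.5,0,-45.5],1],[[0,0,0],[-23,0,-60.5],1],[[0,0,0],[-25.5,0,-76.5],1],[[0,0,0],[-26,0,-91.5],1],[[0,0,0],[-25.5,0,-107.5],1],[[0,0,0],[-25.5,0,-107.5],1]]' 35;python3 - <<'E'
from h import *
go(.438+.157,.015,.0847+.131,-1.6)
E
```

```text
clock: 52.0
position: [0.5943, 0.0153, 0.2201]
ee_rot: [0.013, 0.707, -0.012, 0.707]
ft_force: [-0.7, -4.7, 5.4]
grip_width: 0.1
t 52.0 pos [0.5943 0.0153 0.2201] jaw yaw -2.02 xaxis [-0.001  0.001 -1.   ] q [-0.78  0.35  0.86  1.6  -0.27  1.32  0.08] g 0.1 F [-0.7 -4.7  5.4]
 jaw -1.6 turn [-0.4, -0.1, -0.1] shift [4.4, -0.3, 0.7]
 jaw 178.4 turn [179.6, -0.1, 0.1] shift [4.4, -0.3, 0.7]
```

```bash
python3 -m inch '[[[0,0,0],[1,0,-8],1],[[0,0,0],[2,0,-15],1],[[0,0,0],[6,0,-30],1],[[0,0,0],[10,0,-45],1],[[0,0,0],[16,0,-60],1],[[0,0,0],[23,0,-73],1],[[0,0,0],[31,0,-87],1],[[0,0,0],[41,0,-99],1],[[0,0,0],[51,0,-110],1],[[0,0,0],[51,0,-110],1]]';python3 - <<'E'
from h import *
go(.438+.047,.0165,.0847+.080,-1.6)
E
```

```text
clock: 53.25
position: [0.4826, 0.0183, 0.168]
ee_rot: [0.012, 0.708, -0.013, 0.706]
ft_force: [0.3, -6.2, -0.4]
grip_width: 0.101
t 53.25 pos [0.4826 0.0183 0.168 ] jaw yaw -2.03 xaxis [-0.004 -0.    -1.   ] q [-0.97  0.06  0.88  1.94 -0.05  1.16 -0.11] g 0.101 F [ 0.3 -6.2 -0.4]
 jaw -1.6 turn [-0.4, -0.2, 0.0] shift [3.3, -1.7, 2.4]
 jaw 178.4 turn [179.6, 0.0, 0.3] shift [3.3, -1.7, 2.4]
```

```bash
python3 -m inch '[[[0,0,0],[6,0,-6],1],[[0,0,0],[12,0,-11],1],[[0,0,0],[24,0,-20],1],[[0,0,0],[37,0,-28],1],[[0,0,0],[51,0,-35],1],[[0,0,0],[58,0,-38],1],[[0,0,0],[65,0,-41],1],[[0,0,0],[69,0,-42],1],[[0,0,0],[72,0,-43],1],[[0,0,0],[72,0,-43],1]]';python3 - <<'E'
from h import *
go(.438,.018,.0885,-1.6)
E
```

```text
clock: 54.5
position: [0.439, 0.0195, 0.0955]
ee_rot: [0.012, 0.708, -0.013, 0.706]
ft_force: [3.0, -6.2, -2.0]
grip_width: 0.096
t 54.5 pos [0.439  0.0195 0.0955] jaw yaw -2.04 xaxis [-0.004 -0.001 -1.   ] q [-0.98  0.05  0.86  2.12 -0.04  0.99 -0.13] g 0.096 F [ 3.  -6.2 -2. ]
 jaw -1.6 turn [-0.4, -0.2, 0.1] shift [7.0, -1.5, -1.0]
 jaw 178.4 turn [179.6, 0.1, 0.3] shift [7.0, -1.5, -1.0]
```

```bash
python3 -m inch '[[[0,0,0],[1.5,0,-0.5],1],[[0,0,0],[3,0,-0.6],1],[[0,0,0],[4.5,0,-0.8],1],[[0,0,0],[6,0,-1],1],[[0,0,0],[7,0,-1],1],[[0,0,0],[8,0,-1],1],[[0,0,0],[8,0,-1],1]]';python3 - <<'E'
from h import *
go(.438,.018,.0885,-1.6)
E
```

```text
clock: 55.38
position: [0.4382, 0.0199, 0.09]
ee_rot: [0.013, 0.709, -0.012, 0.705]
ft_force: [-20.1, -5.1, 56.2]
grip_width: 0.097
t 55.38 pos [0.4382 0.0199 0.09  ] jaw yaw -2.06 xaxis [-0.006  0.002 -1.   ] q [-0.98  0.06  0.86  2.13 -0.06  0.98 -0.12] g 0.097 F [-20.1  -5.1  56.2]
 jaw -1.6 turn [-0.5, -0.3, -0.1] shift [1.5, -1.9, -0.1]
 jaw 178.4 turn [179.5, -0.1, 0.5] shift [1.5, -1.9, -0.1]
```

```bash
python3 -m inch '[[[0,0,0],[0,0,0],1],[[0,0,0],[0,0,0],0.8],[[0,0,0],[0,0,0],0.6],[[0,0,0],[0,0,0],0.6],[[0,0,0],[0,0,0],0.6],[[0,0,0],[-20,0,0],0.6],[[0,0,0],[-60,0,0],0.6],[[0,0,0],[-120,0,0],0.6],[[0,0,0],[-160,0,0],0.6],[[0,0,0],[-200,0,0],0.6]]';python3 - <<'E'
from h import *
go(.35,.45,.35,60)
E
```

```text
clock: 56.62
position: [0.4391, 0.0195, 0.2915]
ee_rot: [0.014, 0.709, -0.012, 0.705]
ft_force: [0.2, 0.3, -0.7]
grip_width: 0.4
t 56.62 pos [0.4391 0.0195 0.2915] jaw yaw -2.06 xaxis [-0.005  0.003 -1.   ] q [-1.02 -0.22  0.77  1.85  0.15  1.46 -0.32] g 0.4 F [ 0.2  0.3 -0.7]
 jaw 60 turn [-62.1, -0.2, -0.3] shift [-56.9, 427.1, -104.9]
 jaw 240 turn [117.9, -0.3, 0.2] shift [-56.9, 427.1, -104.9]
```

```bash
python3 -m inch '[[[-6,0,0],[-20,43,0],0.6],[[-12,0,0],[-30,86,-5],0.6],[[-18,0,0],[-50,128,-10],0.6],[[-24,0,0],[-56,171,-20],0.6],[[-30,0,0],[-56,214,-30],0.6],[[-36,0,0],[-56,257,-45],0.6],[[-42,0,0],[-56,300,-60],0.6],[[-48,0,0],[-56,342,-75],0.6],[[-55,0,0],[-56,385,-90],0.6],[[-62,0,0],[-56,427,-105],0.6]]'; python3 - <<'E'
from h import *
t=snap('top',20); s=snap('scene',20)
cv2.imwrite('pics/top20.png',t['pixels'][...,::-1]);cv2.imwrite('pics/scene20.png',s['pixels'][...,::-1])
for n,b in dict(round=(.5688,.2925,.14),smallsq=(.4144,.3055,.235),bigsq=(.6012,-.3246,.09-np.pi/2),oblong=(.3909,-.2789,.42)).items():
    q=b
    for _ in range(2): q,f=fitp(t,steel(t,n,q,.012),n,q,.012)
    print(n,np.round((q-b)*[1000,1000,57.3],1),round(f,1))
t0=load('top',0);d=t['range_z'][170:220,280:346]-t0['range_z'][170:220,280:346]; print('lid depth diff mm med',np.median(d)*1000,'near rows',np.median(d[40:47])*1000)
go(.4,.4,.3,0)
T=cv2.resize(t['pixels'][150:260,380:450],None,fx=6,fy=6,interpolation=cv2.INTER_CUBIC);T2=cv2.resize(t['pixels'][150:260,200:255],None,fx=6,fy=6,interpolation=cv2.INTER_CUBIC)
cv2.imwrite('pics/u1.png',cv2.resize(np.hstack([T2,T])[...,::-1],None,fx=.88,fy=.88))
E
```

```text
clock: 57.88
position: [0.3492, 0.4514, 0.3488]
ee_rot: [-0.353, 0.613, 0.356, 0.611]
ft_force: [0.5, 0.0, 0.1]
grip_width: 0.401
round [1.4 0.1 1.4] 3.8
smallsq [1.3 0.1 0.4] 4.0
bigsq [ 2.  -1.2  0.1] 6.7
oblong [ 2.5 -0.2  0.2] 63.3
lid depth diff mm med 0.023961067 near rows 0.020802021
t 57.98 pos [0.3462 0.4545 0.3474] jaw yaw 60.55 xaxis [-0.007  0.001 -1.   ] q [-1.39  0.18  0.46  1.43 -0.09  1.55  0.13] g 0.399 F [-0.  -0.5 -0.4]
 jaw 0 turn [60.5, -0.3, -0.3] shift [46.9, -74.0, -20.9]
 jaw 180 turn [-119.5, 0.3, -0.4] shift [46.9, -74.0, -20.9]
```

View pics/top20.png

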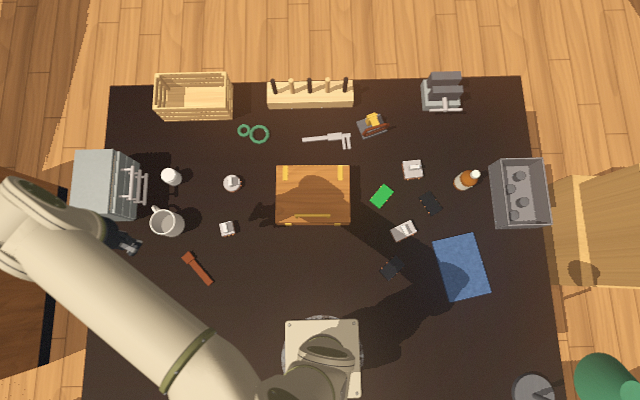

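View pics/u1.png

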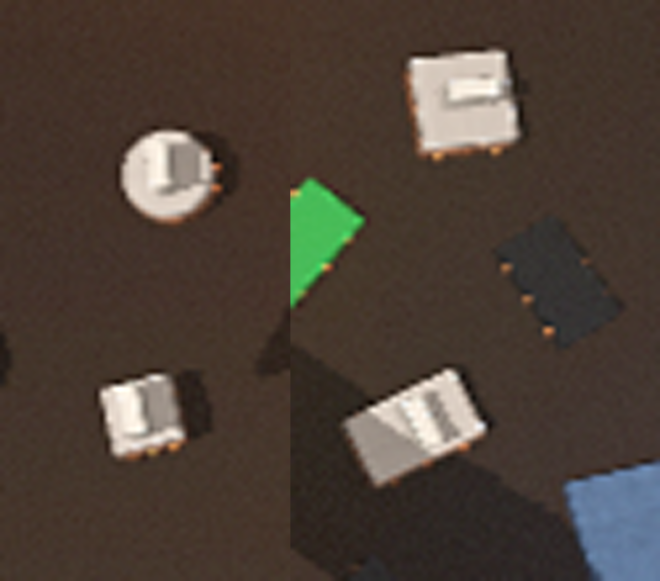

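View pics/scene20.png

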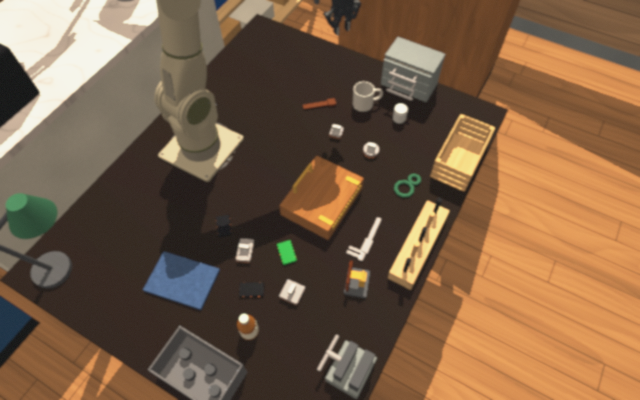

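The top view shows the lid shut, with its depth the same as at the start (case centred at about 313,195). All four plates sit on their blocks: round 232,183, small square 228,229, large square 412,169, oblong 403,231. Everything else is where it was.

```bash
python3 -c "
from workcell import manip
print(manip.hand_in())"
```

```text
the job is handed in; nothing more can be done
None
```

I handed the job in at about 58 s of the 210 s allowed. I opened the lid onto its stop by the bar, laid all four plates on the matching copper blocks, and lowered the lid until it was shut.

**Lid:** the camera depth over the lid matches the starting picture to 0.02 mm, so it is fully shut. I pressed a little past contact when closing, and the wrist force reached 56 N (limit 120 N).

**Plates:** I corrected the small square and the oblong after placing them, because the first check showed each about 2–3 mm off. The last top-camera fits put plates against blocks as follows, after taking off an offset of about 1.3 mm in x that showed up on every plate:

| Plate | Position error | Angle error |
|---|---|---|
| Round | 0.1 mm | not relevant |
| Small square | 0.1 mm | 0.4° |
| Large square | about 1.4 mm, left as it was | 0.1° |
| Oblong | about 1.2 mm, fitted partly in shadow | 0.2° |

**Doubts:** the scene camera disagreed with the top camera by 3–6 mm in absolute position, so I used the top camera and judged each plate against its block. That 1.3 mm offset is my reading of a bias in the fit. It looked right for the round and small square plates in the pictures, but I could not confirm it any other way.

I saw no block knocked aside, and no other object looked moved.

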